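Set the shoe gap of a dosing pump with a setting gauge

ROBOT

A 6-joint arm with a two-finger parallel gripper is mounted at the origin on the work surface. World frame = base frame: x ahead of the robot, y to its left, z up, the work surface at z = 0. Lengths are in m, angles in degrees, forces in N, time in s.
With the tool pointing down it reaches from about 0.35 to 0.875 m from the base axis. Payload 4.2 kg.
Tool frame: the origin (TCP) lies midway between the tips of the shut fingers; the grasp point (between the pads) lies 19 mm behind it; z points along the fingers, x is the direction in which the jaws open and shut, and the axes are right-handed (so a half turn about z gives the same grasp; the last joint's range is limited). The gripper opens to 87 mm and grips with 3 to 60 N. Pads are 19 mm wide; open, the fingers measure 117 mm over their backs; the gripper's body (75 mm by 190 mm) begins 51 mm behind the grasp point.
Start: joints at [-48.896, 22.042, 0.453, 0, -68.411, -14.817], TCP at [0.277, -0.56, 0.223] pointing down, gripper open.
Joint ranges: [-179.83, 179.83], [-69.29, 118.12], [-61.27, 80.66], [-181.25, 117.63], [-171.15, -9.14], [-177.46, 177.46]. Speed limits (degrees/s): [159.86, 159.86, 180, 180, 180, 180].

INTERFACE

Orientations are given as a 3x3 rotation matrix whose columns are the frame's x, y, z axes.
In Python, from rig import telemetry, get_image, calibration, env gives the robot as it stands.
- The arm moves only by the tool move_arm, never from a script. Its argument "motion" is a list of rows, each an object with "delta_rot": the turn, a rotation vector about the tool's x, y, z as a fraction of full scale, a list of three; "offset": the shift along the tool's x, y, z as a fraction of full scale, a list of three; "gripper": the opening, from 0 (shut) to 1 (fully open). In form: [{"delta_rot": [ax, ay, az], "offset": [tx, ty, tz], "gripper": gripper}, ...]. A call has 1 to 10 rows; each row is the pose to reach, as a shift and turn from the pose commanded when the call began, along the tool's axes at that moment, turning the shorter way round; what a row does not reach only later rows make up. Full scale, the value 1, is 200 mm for a shift and pi rad for a turn. A row lasts 1/10 s, in which the tool goes at most 50 mm and 8.59 degrees, less where a joint would pass 70% of its speed; a pose out of reach is approached as far as the arm can. A call with a number of a shift or a turn outside -1 to 1 is refused whole. A call with a gripper value outside its range is refused whole. The fingers move at their own pace and stop on an object; "newtons" is the grip in N (left out, the last holds). Time passes only in rows, so rows that repeat a pose let the fingers close. It gives the time, the measured TCP pose, the force and the opening at its end, in the units of the state.
- telemetry.get_obs(): the state, without advancing time (a new reading comes with each control period).
- get_image(name): name is "side" or "top"; returns (picture, depth): 384x512x3 uint8, red, green, blue; 384x512 float32, m along the optical axis (not along the pixel's ray), 0 where there is no reading.
- calibration(name): a dict with "vfov" (degrees; the focal length in pixels is half the picture's height over the tangent of half this angle, whatever the lens; pixels are square), "cx", "cy" (the principal point, pixels), "k1" (the pictures are not rectified: a ray, as slopes to the right and down, at radius r is drawn at 1 + k1 r^2 times it, then the intrinsics apply), "view" (4x4, takes a point from world to camera coordinates). Camera axes: x right, y up, looking along -z (the intrinsics and any distortion apply to the point x, -y, -z); pixel columns grow to the right and rows downward; lengths in m; the calibration is good to about 2 mm. A picture is of the moment at which its call begins. calibration takes no time and is no camera call.
- env.close_job(): hands the job in, once; it reports no verdict.
The state is a dict: "t": time; "joint_pos": joint angles; "qd": joint speeds; "joint_efforts": joint torques, N m; "tool_pos": TCP position; "eef_rot": TCP orientation; "force": force on the tool from outside, world axes, zero at the start; "wrist_torque": the same for the moment, N m; "width": opening from 0.0 (shut) to 1.0 (fully open).
Only numpy, scipy, OpenCV 4.12 (cv2) and the standard library are available. Lean on these libraries where they do the work, as an engineer would, in place of code of your own. Each camera call takes 0.05 s, during which the arm holds its last target.

TASK

Take the flat-handled setting gauge from the stand and stand it in the gap between the pump's shoe and its front roller, then turn the slanted black knob clockwise until the gauge just drags: lightly nipped, so that it takes a pull of about 6 N to slide it up, neither loose nor clamped hard. Leave the gauge standing upright and fully down in the gap, let go of everything, and leave the round-handled gauge and the other things on the counter where they are.

Things in the scene. Friction and masses are not known exactly. Their poses are not given: they have to be found in the camera images.
- pump: White bench dosing pump, fixed, 290 x 150 mm, motor housing (x above 107 mm) 95 mm high; origin at the underside, x from the knob end to the motor end (turned roughly to the robot's left), z up. Along x stand the black knob, the steel shoe (44 mm wide in y, moves along +x), the gap, and the grey upright front roller, all at y = 0. Shoe and roller are 91 mm high; the gap's floor is at 60 mm.
- gap_mouth (a point): Point over the middle of the open gap at pump x = 11, y = 0, z = 90 mm, fixed to the pump, axes as the pump's. The gap lies across x: roller face at pump x = 15 mm, shoe face at the start between 4.0 and 8.3 mm (a hidden setting, not known better). Both faces are bevelled back by 6 mm over their top 8 mm, as a lead-in.
- roller: The front roller, fixed: upright grey cylinder, 24 mm diameter, axis at pump x = 27 mm, y = 0; origin on its axis at pump z = 0.
- carriage: Slide that carries the shoe; origin at the pump's origin when the knob reads 0, moves 1.6 mm along pump +x per rad of knob. The shoe sits on it with a hidden offset of up to 1.8 mm either way, and on a spring: once the shoe touches the gauge and presses it on the roller, the squeeze grows by about 7 N per mm (11 N per rad of knob).
- knob_grip (a point): Knurled black knob of the adjusting screw, 34 mm diameter, 30 mm long, its axis leaning 29 deg from vertical towards the pump's -x. Point on the axis, 16 mm above the knob's underside, 14 mm below its top; its z axis points outward along the knob's axis; it turns with the knob. Below the knob are 12 mm of stem, then the sloping face of the housing.
- knob (a joint): Angle of the knob, rad, 0 to 4.5; starts between 0 and 0.4. Grows when turned clockwise seen from its outer end, which closes the gap by 1.6 mm per rad. It stays where it is left (friction about 0.06 N m). Touch comes at some angle from about 1.4 to 3.8.
- gauge: Flat-handled setting gauge, loose, 65 to 105 g: steel blade 5 mm thick (x), 20 mm wide (y), 42 mm long, below a flat black handle 14 (x) by 26 (y) by 44 mm high. Origin at the blade's foot, z up. It starts in a slot of the stand, shoulder on its top, foot at 13 mm, axes as the stand's. In the gap, its thickness lies along the pump's x and its foot on the gap's floor.
- gauge_grip (a point): Centre of the gauge's handle, 64 mm above the blade's foot, axes as the gauge's. Nipped in the gap, sliding it up or down takes about 1.2 times the squeeze (both faces together; 20 percent more or less), besides its weight: 6 N of drag is about 5 N of squeeze.
- probe_grip (a point): Centre of the handle of the other gauge in the stand, to be left there: round black handle 24 mm in diameter and 44 mm high, its foot 64 mm below this point.
- stand: Aluminium block, fixed, 120 mm (x) by 50 mm (y) by 55 mm high, with two slots 56 mm apart along x; origin at the underside centre. Which slot holds which gauge varies.
- vial_a: Small clear vial, 22 mm diameter, 45 mm high, bystander; origin at its underside.
- vial_b: Small amber vial, 22 mm diameter, 45 mm high, bystander; origin at its underside.
- carton: Small white carton 35 x 60 x 75 mm, bystander; origin at its underside.
- sanitiser: Clear bottle, 62 mm diameter, 150 mm high, bystander; origin at its underside.
- beaker: White plastic cup, 66 mm diameter, 85 mm high, bystander; origin at its underside.
- pot: White lidded pot, 56 mm diameter, 50 mm high, bystander; origin at its underside.
- syringe: Empty plastic syringe lying on the counter, about 130 mm long, bystander; origin under its middle.
Not all that is in view belongs to the job. Leave any pink look-alike of the gauge alone.

How it is judged:
By the outcome, as a careful person would: the job done as asked, in the order asked, and still so for the second after the job is handed in, with the robot touching nothing.
It also fails if it takes over 72 s, if anything falls off the work surface, if the arm or the gripper's body presses on something with over 40 N, if the wrist force passes 120 N, or if a joint passes its speed limit or range.

## Working session

There is one attempt and no reset: what is moved stays moved. The work goes in short steps, Python scripts to look and compute and a tool call to move; the robot and the scene stay as the last step left them, time stands still between calls to the robot, and variables do not carry over. Pictures are saved under pics/ and viewed, and the job is handed in when it is done.

Besides the shell and the picture viewer there is one more tool, called by a JSON object that holds its "fn" and its "kwargs", one argument or row to a line. move_arm: Moves the arm, as the interface text tells. Its arguments: {"type":"object","properties":{"motion":{"type":"array","items":{"type":"object","properties":{"delta_rot":{"type":"array","items":{"type":"number"}},"offset":{"type":"array","items":{"type":"number"}},"gripper":{"type":"number"}}}},"newtons":{"type":"number"}},"required":["motion"]}

```bash
ls; mkdir -p pics; python3 - <<'E'
from rig import telemetry,get_image,calibration
import cv2,numpy as np
print(telemetry.get_obs())
for n in("side","top"):
    p,d=get_image(n); cv2.imwrite(f"pics/{n}0.png",p[:,:,::-1]); np.savez(f"{n}0.npz",p=p,d=d); print(n,calibration(n), (d>0).mean())
E
```

```text
pics
{'t': 0.0, 'joint_pos': array([-4.88956911e+01,  2.20916928e+01,  3.79439345e-01, -2.92930810e-02,
       -6.84106549e+01, -1.48166218e+01]), 'qd': array([ 0.01024104, -0.03674951, -0.01259864,  0.12868445,  0.06898514,
       -0.01718562]), 'joint_efforts': array([ 1.02148857e-03, -3.90670288e+01,  1.87406176e+01,  4.21981439e+00,
        1.10276352e-02, -1.88205431e-04]), 'tool_pos': array([ 0.27655069, -0.55981324,  0.22144668]), 'eef_rot': array([[-4.42708241e-01,  8.96665103e-01, -1.05204771e-03],
       [ 8.96663033e-01,  4.42709482e-01,  1.92890817e-03],
       [ 2.19533614e-03, -8.93887529e-05, -9.99997586e-01]]), 'force': array([0.58218654, 0.70053925, 1.25281089]), 'wrist_torque': array([-0.05083954, -0.01060114, -0.04336   ]), 'width': 1.0008428496414117}
side {'vfov': 48.180480310203336, 'cx': 250.39174047162828, 'cy': 193.69536164604315, 'k1': -0.11997097281555341, 'view': array([[ 0.99584843, -0.08833588,  0.02196983, -0.57292183],
       [ 0.02735421,  0.52061187,  0.85335516, -0.0610102 ],
       [-0.08681963, -0.84921143,  0.52086687, -1.01781933],
       [ 0.        ,  0.        ,  0.        ,  1.        ]])} 0.9960581461588541
top {'vfov': 44.86417698494717, 'cx': 243.95959228638955, 'cy': 192.59987042070972, 'k1': -0.1121217408751022, 'view': array([[ 8.76440083e-03, -9.99961521e-01, -3.77689525e-04,
        -5.27654039e-02],
       [ 9.94736653e-01,  8.68004406e-03,  1.02096268e-01,
        -5.47406255e-01],
       [-1.02089061e-01, -1.27051423e-03,  9.94774452e-01,
        -1.23222259e+00],
       [ 0.00000000e+00,  0.00000000e+00,  0.00000000e+00,
         1.00000000e+00]])} 0.9960988362630209
```

View pics/side0.png

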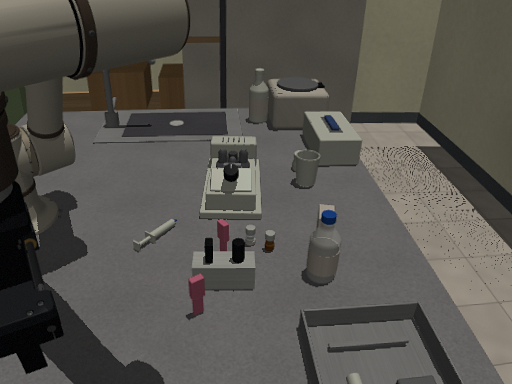

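View pics/top0.png

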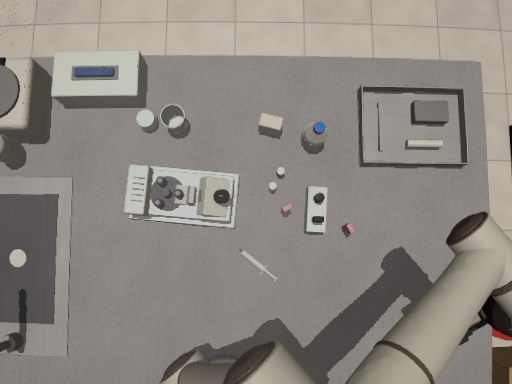

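The side view shows the stand at about (224,270), with the flat handle at (209,250) and the round one at (238,250). The pump is at (232,185) with its knob at (231,172). In the top view the stand is at (317,210) and the knob at (221,197). Next I'll measure these.

```bash
cat > h.py <<'E'
import numpy as np,cv2
from rig import calibration
def cam(n):
    c=calibration(n); f=192/np.tan(np.radians(c['vfov']/2)); return c,f
def rays(n,uv):
    c,f=cam(n); uv=np.atleast_2d(np.asarray(uv,float))
    K=np.array([[f,0,c['cx']],[0,f,c['cy']],[0,0,1]])
    s=cv2.undistortPoints(uv.reshape(-1,1,2),K,np.array([c['k1'],0,0,0.])).reshape(-1,2)
    V=c['view']; R=V[:3,:3]; o=-R.T@V[:3,3]
    dc=np.c_[s[:,0],-s[:,1],-np.ones(len(s))]
    return o,dc@R   # depth t along axis
def depthpts(n,uv,d):
    o,r=rays(n,uv); return o+r*np.asarray(d).reshape(-1,1)
def plane(n,uv,z):
    o,r=rays(n,uv); return o+r*((z-o[2])/r[:,2])[:,None]
def proj(n,P):
    c,f=cam(n); P=np.atleast_2d(P); q=P@c['view'][:3,:3].T+c['view'][:3,3]
    s=np.c_[q[:,0]/-q[:,2],-q[:,1]/-q[:,2]]; r2=(s**2).sum(1,keepdims=True); s=s*(1+c['k1']*r2)
    return s*f+[c['cx'],c['cy']]
def cloud(n,p,d):
    v,u=np.mgrid[0:384,0:512]; return depthpts(n,np.c_[u.ravel(),v.ravel()],d.ravel()).reshape(384,512,3)
E
python3 - <<'E'
from h import *
for n,(x0,y0,x1,y1) in (("top",(110,150,250,240)),("side",(185,120,285,320))):
    z=np.load(n+"0.npz");p=z['p'];C=cloud(n,p,z['d'])
    s=5 if n=="top" else 3
    if n=="top":
        cr=cv2.resize(p[y0:y1,x0:x1],None,fx=s,fy=s,interpolation=cv2.INTER_CUBIC)
        cv2.imwrite("pics/topz.png",cr[:,:,::-1])
        cr=cv2.resize(p[160:250,250:370],None,fx=6,fy=6,interpolation=cv2.INTER_CUBIC); cv2.imwrite("pics/topz2.png",cr[:,:,::-1])
    else:
        cr=cv2.resize(p[120:230,180:290],None,fx=5,fy=5,interpolation=cv2.INTER_CUBIC);cv2.imwrite("pics/sidez.png",cr[:,:,::-1])
        cr=cv2.resize(p[210:320,180:290],None,fx=5,fy=5,interpolation=cv2.INTER_CUBIC);cv2.imwrite("pics/sidez2.png",cr[:,:,::-1])
    # check table z
    for q in [(300,270),(150,300)] if n=="top" else [(150,200),(270,300)]: print(n,C[q[1],q[0]])
    zz=C[...,2]
    # dark objects around the stand
    g=p.max(2)
    m=(g<50)&(zz>0.06)&(zz<0.13)&(C[...,0]>0.35)&(C[...,0]<0.8)&(abs(C[...,1]+0.2)<0.5)
    k,l,st,ce=cv2.connectedComponentsWithStats(m.astype(np.uint8))
    for i in range(1,k):
        if st[i,4]>15: 
            P=C[l==i]; print(n,st[i],ce[i].round(1),np.median(P,0).round(4),P.min(0).round(3),P.max(0).round(3))
E
```

```text
top [ 0.33927724 -0.20291793  0.00193936]
top [0.25351663 0.2059582  0.00245881]
top [313 217  11   5  16] [317.1 220.2] [ 0.4695 -0.2334  0.0982] [ 0.469 -0.251  0.084] [ 0.48  -0.225  0.103]
side [0.32063591 0.06796716 0.00064632]
side [ 5.85917639e-01 -3.02938653e-01  3.58789796e-04]
side [218 150   9  12  76] [222.3 155.8] [0.511  0.1654 0.0742] [0.5   0.159 0.06 ] [0.522 0.177 0.088]
side [239 151   9  11  78] [242.9 156.1] [0.5677 0.1614 0.0744] [0.557 0.156 0.061] [0.579 0.172 0.089]
side [228 153  10  10  52] [232.8 157.3] [0.5399 0.1457 0.0844] [0.525 0.11  0.066] [0.551 0.157 0.092]
side [224 164  17  18 210] [230.6 172.6] [ 0.5267 -0.0013  0.1157] [ 0.511 -0.013  0.082] [0.554 0.085 0.129]
side [205 238   8  25 189] [208.5 249.5] [ 0.472  -0.2516  0.0869] [ 0.465 -0.255  0.06 ] [ 0.48  -0.229  0.1  ]
side [232 238  13  24 266] [237.8 249.1] [ 0.5276 -0.2515  0.0863] [ 0.517 -0.257  0.06 ] [ 0.54  -0.233  0.101]
```

View pics/topz.png

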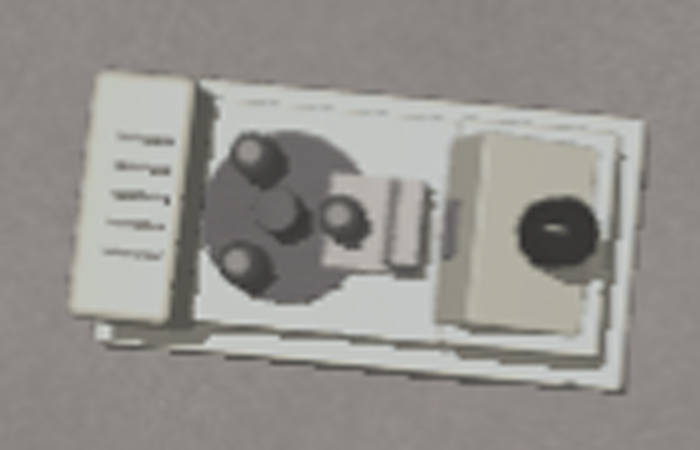

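View pics/topz2.png

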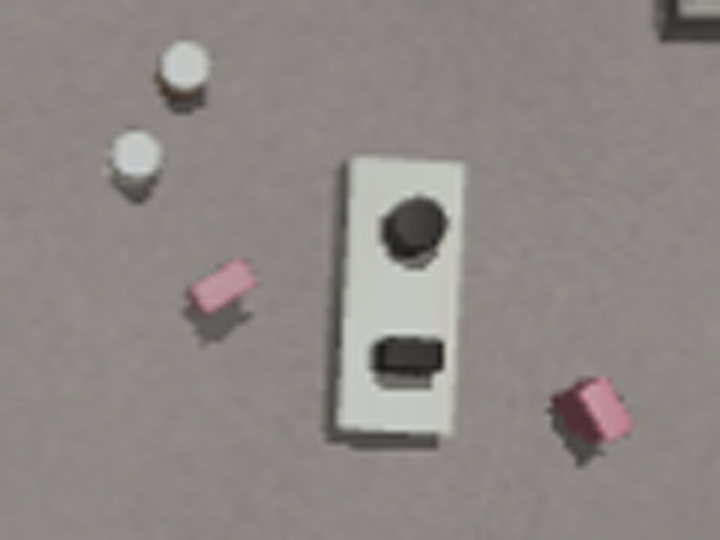

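View pics/sidez.png

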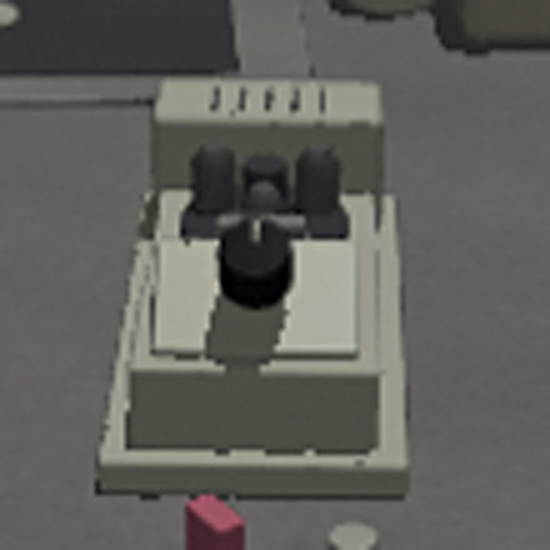

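View pics/sidez2.png

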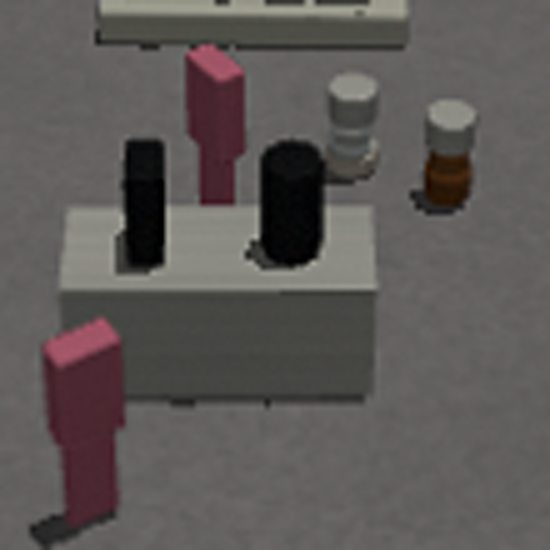

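The zooms show the pump: rotor disc at about (290,215) in the crop, front roller at (345,218), and shoe/gap edges at about x=385–430. Next I'll get the pump and stand poses.

```bash
python3 - <<'E'
from h import *
z=np.load("top0.npz");p=z['p'];C=cloud("top",p,z['d'])
def rect(m,name,zp):
    k,l,st,ce=cv2.connectedComponentsWithStats(m.astype(np.uint8))
    i=1+np.argmax(st[1:,4]); ct,_=cv2.findContours((l==i).astype(np.uint8),cv2.RETR_EXTERNAL,cv2.CHAIN_APPROX_NONE)
    ct=max(ct,key=len).reshape(-1,2); W=plane("top",ct,zp)[:,:2]
    r=cv2.minAreaRect((W*1000).astype(np.float32)); print(name,zp,st[i],r)
Z=C[...,2]; 
v,u=np.mgrid[0:384,0:512]
rgn=(u>115)&(u<245)&(v>155)&(v<240)
sr=(u>300)&(u<332)&(v>180)&(v<240)
print("base z hist",np.histogram(Z[rgn],bins=np.arange(0,.14,.005)))
print("stand z hist",np.histogram(Z[sr],bins=np.arange(0,.14,.005)))
br=p.min(2)
rect(rgn&(Z>0.009),"pump",0.015)
rect(sr&(Z>0.04),"stand",0.055)
rect(rgn&(Z>0.087)&(u<152),"motor top",0.095)
# roi depth rows along the pump: row through roller/knob
for row in (190,192,194,196,198,200,202):
    print(row,[(c,int(1000*Z[row,c]),int(p[row,c].mean())) for c in range(165,234,2)])
E
```

```text
base z hist (array([2434,  166,   39,  460,  561,   50,   10,   14,   17,  451,  706,
        497,  347,  243,  140,  170,  218,  376,  781,  711,   65,   13,
         17,   46,   66,   44,    5,    0]), array([0.   , 0.005, 0.01 , 0.015, 0.02 , 0.025, 0.03 , 0.035, 0.04 ,
       0.045, 0.05 , 0.055, 0.06 , 0.065, 0.07 , 0.075, 0.08 , 0.085,
       0.09 , 0.095, 0.1  , 0.105, 0.11 , 0.115, 0.12 , 0.125, 0.13 ,
       0.135, 0.14 ]))
stand z hist (array([470,  32,  13,   9,  12,  10,  13,  12,  16,  18, 296, 384,  25,
         8,   1,   8,   8,   0,   7,  66,  57,   0,   0,   0,   0,   0,
         0,   0]), array([0.   , 0.005, 0.01 , 0.015, 0.02 , 0.025, 0.03 , 0.035, 0.04 ,
       0.045, 0.05 , 0.055, 0.06 , 0.065, 0.07 , 0.075, 0.08 , 0.085,
       0.09 , 0.095, 0.1  , 0.105, 0.11 , 0.115, 0.12 , 0.125, 0.13 ,
       0.135, 0.14 ]))
pump 0.015 [ 123  164  116   64 6072] ((541.1864624023438, 127.20197296142578), (307.6675109863281, 152.67279052734375), 85.18316650390625)
stand 0.055 [305 186  22  47 899] ((503.60760498046875, -238.9819793701172), (53.118404388427734, 120.74803924560
[... 3399 characters left out ...]
120, 53), (219, 128, 54), (221, 123, 56), (223, 120, 55), (225, 116, 54), (227, 114, 55), (229, 65, 101), (231, 36, 99), (233, 20, 170)]
202 [(165, 59, 103), (167, 55, 104), (169, 55, 104), (171, 55, 104), (173, 56, 105), (175, 60, 175), (177, 56, 176), (179, 60, 174), (181, 59, 176), (183, 55, 177), (185, 62, 168), (187, 87, 97), (189, 93, 156), (191, 87, 166), (193, 95, 127), (195, 47, 117), (197, 49, 174), (199, 67, 137), (201, 81, 142), (203, 98, 141), (205, 98, 178), (207, 94, 172), (209, 95, 172), (211, 87, 172), (213, 88, 172), (215, 87, 139), (217, 109, 53), (219, 117, 52), (221, 123, 53), (223, 122, 54), (225, 121, 59), (227, 67, 104), (229, 60, 116), (231, 22, 101), (233, 21, 171)]
```

```bash
python3 - <<'E'
from h import *
z=np.load("top0.npz");p=z['p'];d=cv2.medianBlur(z['d'],3);C=cloud("top",p,d);Z=C[...,2]
v,u=np.mgrid[0:384,0:512]
m=(u>150)&(u<200)&(v>172)&(v<214)&(Z>0.076)
for r in range(172,214): print(r,''.join('#' if m[r,c] else '.' for c in range(150,200)))
k,l,st,ce=cv2.connectedComponentsWithStats(m.astype(np.uint8))
for i in range(1,k):
    if st[i,4]>10:
        ct,_=cv2.findContours((l==i).astype(np.uint8),cv2.RETR_EXTERNAL,cv2.CHAIN_APPROX_NONE); ct=ct[0].reshape(-1,2)
        W=(plane("top",ct,0.083)[:,:2]*1000).astype(np.float32)
        print(st[i],cv2.minEnclosingCircle(W),cv2.minAreaRect(W), plane("top",ce[i],0.083)*1000)
# knob top: dark
m=(u>205)&(u<240)&(v>180)&(v<212)&(p.max(2)<75)&(Z>0.085)
P=C[m];print("knob",m.sum(),u[m].mean(),v[m].mean(),P.mean(0)*1000,P.max(0),P.min(0))
z=np.load("side0.npz");Cs=cloud("side",z['p'],z['d']);
E
```

```text
172 ..................................................
173 ..................................................
174 ..................................................
175 ..................................................
176 .........###......................................
177 ........######....................................
178 .......########...................................
179 ......#########...................................
180 ......##########..................................
181 ......##########..................................
182 ......#########...................................
183 .......########...................................
184 ........######....................................
185 ..................................................
186 .......................................######.....
187 ......................................########....
188 .............######...................########....
189 ............########......#####.......########....
190 ...........#########.....#######......########....
191 ...........##########...#########....########....#

[... 2014 characters left out ...]
688), (20.88334846496582, 21.017192840576172), 0.5180943012237549) [[539.81845839 123.13485825  83.        ]]
[198 191   2   9  13] ((534.9410400390625, 68.44194030761719), 10.41869831085205) ((534.9169311523438, 69.73983764648438), (20.837196350097656, 2.5984323024749756), 1.0659114122390747) [[534.5242875  69.232656   83.       ]]
[154 198   9   9  68] ((515.732421875, 174.86929321289062), 11.77001667022705) ((515.7390747070312, 174.86935424804688), (20.83806037902832, 21.10564613342285), 0.5700951218605042) [[515.57478666 174.93134917  83.        ]]
knob 160 221.1375 196.14375 [528.83334198   9.02652249 121.35468573] [0.54465374 0.02757561 0.1300625 ] [ 0.5141308  -0.00797924  0.10918933]
```

```bash
python3 - <<'E'
from h import *
a=np.radians(4.9); px=np.array([np.sin(a),np.cos(a),0]); py=np.array([-np.cos(a),np.sin(a),0])
n=-np.sin(np.radians(29))*px+np.array([0,0,np.cos(np.radians(29))]); e1=np.cos(np.radians(29))*px+np.array([0,0,np.sin(np.radians(29))])
R0=np.array([.5396,.1232,0])-.027*px
print("pump origin",R0)
B=np.stack([e1,py,n])
v,u=np.mgrid[0:384,0:512]
for nm,box in (("top",(205,240,180,212)),("side",(218,244,162,190))):
    z=np.load(nm+"0.npz");p=z['p'];C=cloud(nm,p,z['d'])
    m=(u>box[0])&(u<box[1])&(v>box[2])&(v<box[3])&(p.max(2)<(80))
    L=(C-R0)@B.T; 
    print(nm,m.sum(),np.histogram(L[m][:,2]*1000,bins=range(60,190,6)))
    s=np.percentile(L[m][:,2],80)
    t=m&(abs(L[...,2]-s)<0.008)
    q=L[t]*1000; q=q[abs(q[:,0]-np.median(q[:,0]))<25]
    c,r=cv2.minEnclosingCircle(q[:,:2].astype(np.float32)); print(s,t.sum(),np.median(q,0),q.mean(0),q.min(0),q.max(0),c,r)
    loc=np.array([*np.array(c)/1000,np.median(q[:,2])/1000]); print("top centre world",R0+loc@B, "grip",R0+(loc-[0,0,.014])@B)
E
```

```text
pump origin [0.53729374 0.09629868 0.        ]
top 168 (array([  0,   0,   0,   0,   0,   0,   0,   2,   2,   0,   0,   4,  12,
        13,  32, 102,   0,   0,   0,   0,   0]), array([ 60,  66,  72,  78,  84,  90,  96, 102, 108, 114, 120, 126, 132,
       138, 144, 150, 156, 162, 168, 174, 180, 186]))
0.15295411446972138 132 [-20.0988871    0.5486913  151.82878241] [-19.78163829   0.28884011 151.37622466] [-37.4568369  -15.47341493 145.6520404 ] [ -3.6575085   16.1027785  155.03193478] (-20.905027389526367, 0.2255045473575592) 17.44576644897461
top centre world [0.52921993 0.00476177 0.12265749] grip [0.52979968 0.0115243  0.11041281]
side 395 (array([  0,   0,   1,   7,   9,   0,   0,  10, 105,   1,   8,  18,  19,
        20,  36, 123,   0,   0,   0,   0,   0]), array([ 60,  66,  72,  78,  84,  90,  96, 102, 108, 114, 120, 126, 132,
       138, 144, 150, 156, 162, 168, 174, 180, 186]))
0.15173283405270233 160 [-27.55924979   2.09400498 151.63728675] [-27.02053211   2.50095901 151.31391367] [-41.64436452 -14.53864098 143.90374659] [ -5.92783123  18.41387036 155.97351217] (-24.42169761657715, 3.3230302333831787) 18.555879592895508
top centre world [0.52587893 0.00205435 0.12078509] grip [0.52645869 0.00881688 0.10854041]
```

```bash
python3 - <<'E'
from h import *
v,u=np.mgrid[0:384,0:512]
for nm,bs in (("top",{"flat":(308,328,212,226),"round":(308,328,190,207)}),("side",{"flat":(202,216,234,266),"round":(228,248,234,266)})):
    z=np.load(nm+"0.npz");p=z['p'];C=cloud(nm,p,z['d'])
    for k,b in bs.items():
        m=(u>=b[0])&(u<b[1])&(v>=b[2])&(v<b[3])&(p.max(2)<90)&(C[...,2]>0.062)
        t=m&(C[...,2]>0.092)
        ct=np.c_[u[t],v[t]]; W=plane(nm,ct,0.099)[:,:2]*1000
        print(nm,k,m.sum(),t.sum(),W.mean(0),W.min(0),W.max(0),cv2.minAreaRect(W.astype(np.float32)), np.median(C[t][:,2]))
    if nm=="side":
        t=(C[...,2]>0.048)&(C[...,2]<0.062)&(u>185)&(u<262)&(v>240)&(v<295)
        W=(plane(nm,np.c_[u[t],v[t]],.055)[:,:2]*1000).astype(np.float32); print(cv2.minAreaRect(W))
E
```

```text
top flat 66 56 [ 475.23950916 -237.96924094] [ 469.3860387 -250.2737411] [ 482.22392813 -224.60145001] ((475.83026123046875, -237.44590759277344), (12.753462791442871, 25.706205368041992), 0.3742750287055969) 0.09972115181063046
top round 76 63 [ 530.34487606 -240.79409003] [ 520.58766729 -250.69842889] [ 541.23092939 -230.01372107] ((530.9009399414062, -240.35589599609375), (20.61635971069336, 20.694156646728516), 89.62698364257812) 0.09966868366083692
side flat 182 79 [ 472.54173734 -245.40707349] [ 466.3657365  -292.62910692] [ 479.59203976 -230.70180859] ((472.5648498535156, -261.6896667480469), (61.801788330078125, 13.232163429260254), 89.2225570678711) 0.09818142799797241
side round 270 107 [ 527.93774935 -247.68211662] [ 516.43091292 -261.9344268 ] [ 539.406194   -233.92236895] ((527.8975219726562, -247.87371826171875), (27.303321838378906, 22.53607177734375), 86.58975982666016) 0.09817859522774719
((498.0309753417969, -276.7647399902344), (119.16976165771484, 120.2909164428711), 86.74522399902344)
```

```bash
cat > go.py <<'E'
import numpy as np,json,sys,os
from scipy.spatial.transform import Rotation as Ro
F='cmd.json'
def load():
    if os.path.exists(F):
        j=json.load(open(F)); return np.array(j['p']),np.array(j['R'])
    a=None
    from rig import telemetry
    o=telemetry.get_obs(); R=o['eef_rot']; x=R[:,0].copy(); x[2]=0; x/=np.linalg.norm(x); z=np.array([0,0,-1.])
    return np.array([.277,-.56,.223]),np.stack([x,np.cross(z,x),z],1)
def down(ang):
    t=np.radians(ang); x=np.array([np.cos(t),np.sin(t),0]); z=np.array([0,0,-1.]); return np.stack([x,np.cross(z,x),z],1)
def plan(p,R=None,commit=True):
    p0,R0=load(); R=R0 if R is None else R
    off=np.round(R0.T@(np.array(p)-p0)/.2,4)
    rv=np.round(Ro.from_matrix(R0.T@R).as_rotvec()/np.pi,4)
    n=max(np.linalg.norm(off*.2)/.05,np.degrees(np.linalg.norm(rv*np.pi))/8.59)
    print("delta_rot",rv.tolist(),"offset",off.tolist(),"min rows %.1f"%n)
    if commit:
        p1=p0+R0@(off*.2); R1=R0@Ro.from_rotvec(rv*np.pi).as_matrix()
        json.dump({'p':p1.tolist(),'R':R1.tolist()},open(F,'w'))
def stat():
    from rig import telemetry
    o=telemetry.get_obs(); p0,R0=load()
    print("t %.2f"%o['t'],"p",o['tool_pos'].round(4),"err mm",((o['tool_pos']-p0)*1000).round(1),"rot err deg",np.degrees(Ro.from_matrix(R0.T@o['eef_rot']).as_rotvec()).round(2),"F",o['force'].round(2),"T",o['wrist_torque'].round(3),"w",round(o['width'],4),"j",o['joint_pos'].round(1))
E
python3 -c "
from go import *
plan([.474,-.239,.16],down(176.8))"
```

```text
delta_rot [0.0, 0.0, -0.3362] offset [1.0031, 1.5938, 0.315] min rows 7.6
```

```bash
rm cmd.json; python3 -c "
from go import *
plan([.375,-.40,.2],down(146))"
```

```text
delta_rot [0.0, 0.0, -0.1651] offset [0.5004, 0.7935, 0.115] min rows 3.8
```

{"fn": "move_arm", "kwargs": {
  "motion": [
    {"delta_rot":[0,0,-0.1651],"offset":[0.5004,0.7935,0.115],"gripper":0.46},
    {"delta_rot":[0,0,-0.1651],"offset":[0.5004,0.7935,0.115],"gripper":0.46},
    {"delta_rot":[0,0,-0.1651],"offset":[0.5004,0.7935,0.115],"gripper":0.46},
    {"delta_rot":[0,0,-0.1651],"offset":[0.5004,0.7935,0.115],"gripper":0.46},
    {"delta_rot":[0,0,-0.1651],"offset":[0.5004,0.7935,0.115],"gripper":0.46},
    {"delta_rot":[0,0,-0.1651],"offset":[0.5004,0.7935,0.115],"gripper":0.46}
  ],
  "newtons": 20
}}

```text
t: 0.7
tool_pos: [0.3752, -0.3996, 0.1994]
eef_rot: [[-0.83, 0.558, -0.001], [0.558, 0.83, 0.0], [0.001, -0.0, -1.0]]
force: [-0.3, 0.3, 0.5]
width: 0.539
```

```bash
python3 -c "
from go import *
stat();plan([.474,-.239,.145],down(176.8))"
```

```text
t 0.70 p [ 0.3752 -0.3996  0.1994] err mm [ 0.2  0.4 -0.6] rot err deg [ 0.01  0.03 -0.11] F [-0.29  0.28  0.52] T [-0.018  0.028 -0.023] w 0.5389 j [-29.9  15.7 -12.5   0.  -61.9  -4.1]
delta_rot [0.0, 0.0, -0.1711] offset [0.0398, 0.9442, 0.275] min rows 3.9
```

{"fn": "move_arm", "kwargs": {
  "motion": [
    {"delta_rot":[0,0,-0.1711],"offset":[0.0398,0.9442,0.275],"gripper":0.46},
    {"delta_rot":[0,0,-0.1711],"offset":[0.0398,0.9442,0.275],"gripper":0.46},
    {"delta_rot":[0,0,-0.1711],"offset":[0.0398,0.9442,0.275],"gripper":0.46},
    {"delta_rot":[0,0,-0.1711],"offset":[0.0398,0.9442,0.275],"gripper":0.46},
    {"delta_rot":[0,0,-0.1711],"offset":[0.0398,0.9442,0.275],"gripper":0.46},
    {"delta_rot":[0,0,-0.1711],"offset":[0.0398,0.9442,0.275],"gripper":0.46},
    {"delta_rot":[0,0,-0.1711],"offset":[0.0398,0.9442,0.275],"gripper":0.46}
  ]
}}

```text
t: 1.4
tool_pos: [0.4735, -0.2406, 0.1448]
eef_rot: [[-0.998, 0.058, 0.0], [0.058, 0.998, -0.0], [-0.0, -0.0, -1.0]]
force: [0.9, 0.4, 0.1]
width: 0.46
```

```bash
python3 - <<'E'
from go import *
from h import *
from rig import get_image
stat()
for n in("side","top"):
    p,d=get_image(n); np.savez(f"{n}1.npz",p=p,d=d)
    print(n,proj(n,[[.474,-.239,.145],[.474,-.239,.099]]))
    x0,y0=(160,160) if n=="side" else (270,170)
    cr=cv2.resize(p[y0:y0+120,x0:x0+120],None,fx=5,fy=5,interpolation=cv2.INTER_CUBIC); cv2.imwrite(f"pics/{n}1.png",cr[:,:,::-1])
E
```

```text
t 1.40 p [ 0.4735 -0.2406  0.1448] err mm [-0.5 -1.6 -0.2] rot err deg [ 0.02 -0.02  0.13] F [0.88 0.42 0.09] T [-0.03   0.074 -0.028] w 0.4596 j [ -9.4  17.1 -19.1   0.  -53.7   6.1]
side [[208.31983958 220.46499865]
 [209.07279693 240.54427106]]
top [[321.60335917 218.3709785 ]
 [318.61998341 219.22063003]]
```

View pics/side1.png

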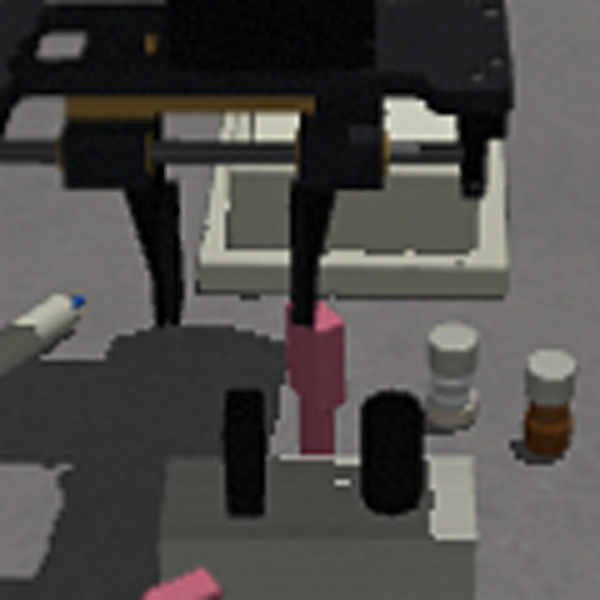

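View pics/top1.png

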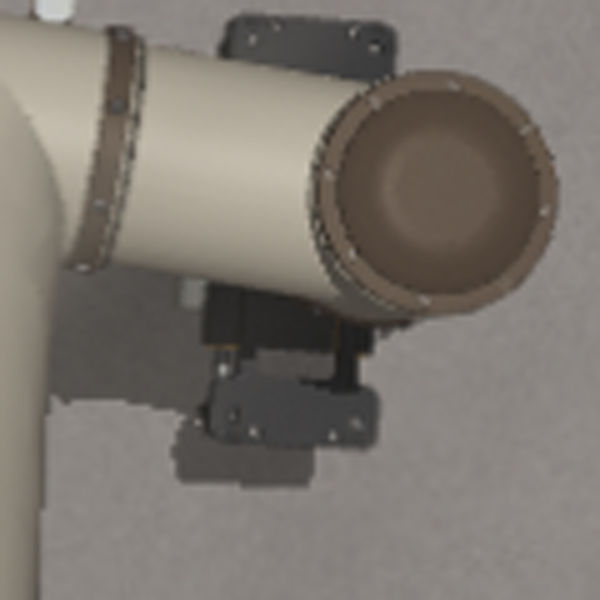

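Side view: fingertips are at crop (168,325) and (303,325), midway over the flat handle at about (245,395). Descending.

```bash
python3 -c "
from go import *
stat();plan([.474,-.239,.067],down(176.8))"
```

```text
t 1.50 p [ 0.4733 -0.2408  0.1449] err mm [-0.7 -1.8 -0.1] rot err deg [ 0.01 -0.04  0.15] F [0.23 0.41 0.77] T [-0.012  0.09  -0.04 ] w 0.4593 j [ -9.4  17.1 -19.1   0.  -53.7   6.1]
delta_rot [0.0, 0.0, -0.0] offset [0.0, 0.0, 0.39] min rows 1.6
```

{"fn": "move_arm", "kwargs": {
  "motion": [
    {"delta_rot":[0,0,0],"offset":[0,0,0.15],"gripper":0.46},
    {"delta_rot":[0,0,0],"offset":[0,0,0.3],"gripper":0.46},
    {"delta_rot":[0,0,0],"offset":[0,0,0.39],"gripper":0.46},
    {"delta_rot":[0,0,0],"offset":[0,0,0.39],"gripper":0.46},
    {"delta_rot":[0,0,0],"offset":[0,0,0.39],"gripper":0.46}
  ]
}}

```text
t: 2.0
tool_pos: [0.4739, -0.2403, 0.0672]
eef_rot: [[-0.998, 0.057, 0.001], [0.057, 0.998, -0.001], [-0.001, -0.001, -1.0]]
force: [-0.5, 0.1, -0.1]
width: 0.461
```

```bash
python3 - <<'E'
from go import *
from h import *
from rig import get_image
stat()
p,d=get_image("side")
cr=cv2.resize(p[210:310,170:290],None,fx=5,fy=5,interpolation=cv2.INTER_CUBIC); cv2.imwrite(f"pics/side2.png",cr[:,:,::-1])
E
```

```text
t 2.00 p [ 0.4739 -0.2403  0.0672] err mm [-0.1 -1.3  0.2] rot err deg [ 0.03 -0.03  0.06] F [-0.48  0.14 -0.06] T [ 0.022  0.056 -0.028] w 0.4613 j [ -9.4  22.7 -24.2   0.  -43.    6.1]
```

View pics/side2.png

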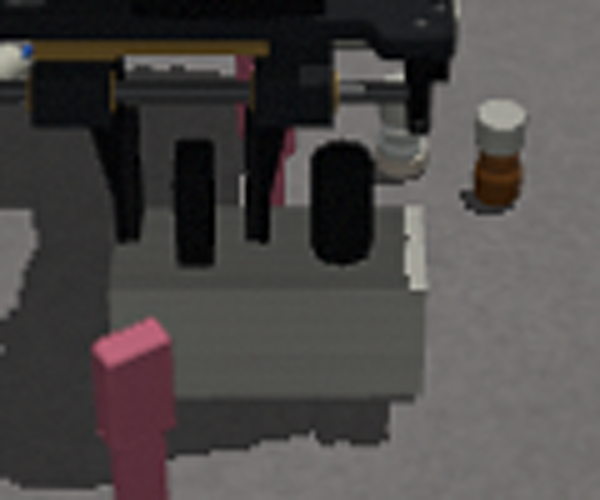

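The fingers (crop x 130 and 257) straddle the flat handle (195) evenly. Closing and lifting.

{"fn": "move_arm", "kwargs": {
  "motion": [
    {"delta_rot":[0,0,0],"offset":[0,0,0],"gripper":0},
    {"delta_rot":[0,0,0],"offset":[0,0,0],"gripper":0},
    {"delta_rot":[0,0,0],"offset":[0,0,0],"gripper":0},
    {"delta_rot":[0,0,0],"offset":[0,0,0],"gripper":0},
    {"delta_rot":[0,0,0],"offset":[0,0,0],"gripper":0}
  ],
  "newtons": 25
}}

```text
t: 2.55
tool_pos: [0.474, -0.2393, 0.0669]
eef_rot: [[-0.998, 0.056, 0.001], [0.056, 0.998, -0.0], [-0.001, -0.0, -1.0]]
force: [-0.9, 0.6, 2.0]
width: 0.156
```

```bash
python3 -c "
from go import *
stat();plan([.474,-.239,.187],down(176.8))"
```

```text
t 2.55 p [ 0.474  -0.2393  0.0669] err mm [-0.  -0.3 -0.1] rot err deg [ 0.01 -0.03 -0.02] F [-0.93  0.62  1.98] T [ 0.046  0.127 -0.022] w 0.1564 j [ -9.3  22.7 -24.2   0.  -43.    6.1]
delta_rot [0.0, 0.0, -0.0] offset [0.0, 0.0, -0.6] min rows 2.4
```

{"fn": "move_arm", "kwargs": {
  "motion": [
    {"delta_rot":[0,0,0],"offset":[0,0,-0.15],"gripper":0},
    {"delta_rot":[0,0,0],"offset":[0,0,-0.35],"gripper":0},
    {"delta_rot":[0,0,0],"offset":[0,0,-0.6],"gripper":0},
    {"delta_rot":[0,0,0],"offset":[0,0,-0.6],"gripper":0},
    {"delta_rot":[0,0,0],"offset":[0,0,-0.6],"gripper":0}
  ]
}}

```text
t: 3.05
tool_pos: [0.4741, -0.2391, 0.1875]
eef_rot: [[-0.998, 0.056, 0.003], [0.056, 0.998, 0.0], [-0.003, 0.0, -1.0]]
force: [-0.1, 1.2, -1.1]
width: 0.158
```

```bash
python3 -c "
from go import *
stat();plan([.49,-.08,.205],down(215))"
```

```text
t 3.05 p [ 0.4741 -0.2391  0.1875] err mm [ 0.1 -0.1  0.5] rot err deg [-0.02 -0.15  0.  ] F [-0.07  1.19 -1.1 ] T [ 0.079  0.147 -0.043] w 0.158 j [ -9.3  14.5 -15.8  -0.  -59.5   6.1]
delta_rot [0.0, 0.0, -0.2123] offset [-0.0354, 0.7983, -0.09] min rows 4.4
```

{"fn": "move_arm", "kwargs": {
  "motion": [
    {"delta_rot":[0,0,-0.2123],"offset":[-0.0354,0.7983,-0.09],"gripper":0},
    {"delta_rot":[0,0,-0.2123],"offset":[-0.0354,0.7983,-0.09],"gripper":0},
    {"delta_rot":[0,0,-0.2123],"offset":[-0.0354,0.7983,-0.09],"gripper":0},
    {"delta_rot":[0,0,-0.2123],"offset":[-0.0354,0.7983,-0.09],"gripper":0},
    {"delta_rot":[0,0,-0.2123],"offset":[-0.0354,0.7983,-0.09],"gripper":0},
    {"delta_rot":[0,0,-0.2123],"offset":[-0.0354,0.7983,-0.09],"gripper":0}
  ]
}}

```text
t: 3.65
tool_pos: [0.4886, -0.0795, 0.2027]
eef_rot: [[-0.818, -0.575, -0.004], [-0.575, 0.818, -0.0], [0.003, 0.002, -1.0]]
force: [-1.0, -0.7, -0.9]
width: 0.156
```

```bash
python3 -c "
from go import *
stat();plan([.538,.107,.190],down(265.1))"
```

```text
t 3.65 p [ 0.4886 -0.0795  0.2027] err mm [-1.4  0.4 -2.3] rot err deg [-0.13  0.19 -0.07] F [-0.97 -0.71 -0.9 ] T [-0.025  0.164 -0.045] w 0.1559 j [  9.6  10.4 -18.9  -0.  -60.8  25.5]
delta_rot [0.0, 0.0, -0.2783] offset [-0.7329, 0.6281, 0.075] min rows 5.8
```

{"fn": "move_arm", "kwargs": {
  "motion": [
    {"delta_rot":[0,0,-0.2783],"offset":[-0.7329,0.6281,0.075],"gripper":0},
    {"delta_rot":[0,0,-0.2783],"offset":[-0.7329,0.6281,0.075],"gripper":0},
    {"delta_rot":[0,0,-0.2783],"offset":[-0.7329,0.6281,0.075],"gripper":0},
    {"delta_rot":[0,0,-0.2783],"offset":[-0.7329,0.6281,0.075],"gripper":0},
    {"delta_rot":[0,0,-0.2783],"offset":[-0.7329,0.6281,0.075],"gripper":0},
    {"delta_rot":[0,0,-0.2783],"offset":[-0.7329,0.6281,0.075],"gripper":0},
    {"delta_rot":[0,0,-0.2783],"offset":[-0.7329,0.6281,0.075],"gripper":0},
    {"delta_rot":[0,0,-0.2783],"offset":[-0.7329,0.6281,0.075],"gripper":0}
  ]
}}

```text
t: 4.45
tool_pos: [0.5372, 0.106, 0.1885]
eef_rot: [[-0.09, -0.996, -0.002], [-0.996, 0.09, -0.001], [0.001, 0.002, -1.0]]
force: [-0.3, -0.3, -0.6]
width: 0.163
```

```bash
python3 - <<'E'
from go import *
from h import *
from rig import get_image
stat()
for n in("side","top"):
    p,d=get_image(n); np.savez(f"{n}3.npz",p=p,d=d)
    x0,y0=(170,90) if n=="side" else (130,140)
    cr=cv2.resize(p[y0:y0+110,x0:x0+120],None,fx=5,fy=5,interpolation=cv2.INTER_CUBIC); cv2.imwrite(f"pics/{n}3.png",cr[:,:,::-1])
    print(n,proj(n,[[.538,.107,.136],[.538,.107,.09]]))
E
```

```text
t 4.45 p [0.5372 0.106  0.1885] err mm [-0.8 -1.  -1.5] rot err deg [-0.11  0.06  0.25] F [-0.29 -0.33 -0.59] T [-0.073  0.112 -0.01 ] w 0.1634 j [ 28.1  16.2 -13.4  -0.  -60.6  56.7]
side [[233.15221156 144.10708557]
 [233.11884039 160.32853553]]
top [[181.4703197  191.56202297]
 [183.85521726 193.42171544]]
```

View pics/side3.png

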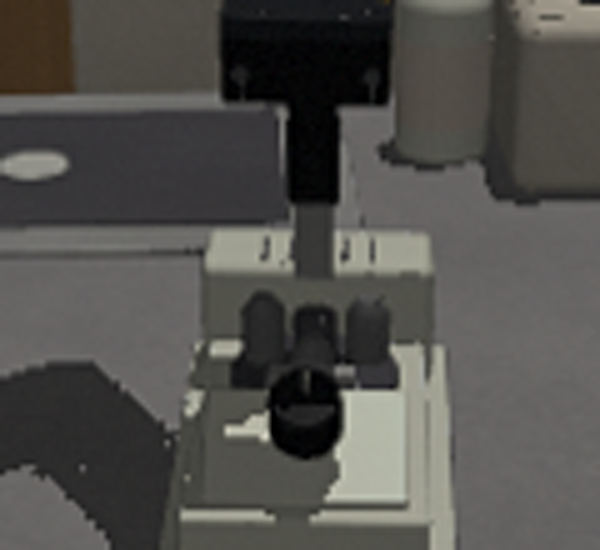

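View pics/top3.png

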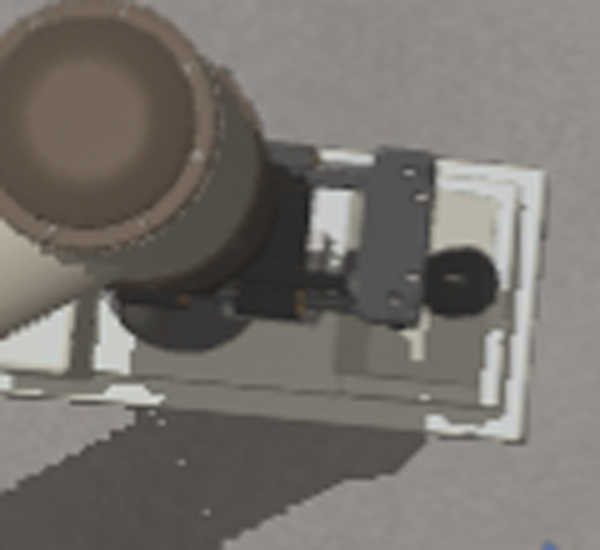

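The side view shows the blade (crop x 315) in line with the roller (315), with its foot at row 275. Descending in steps and watching the force.

```bash
python3 -c "
from go import *
plan([.5375,.107,.125],down(265.1))"
```

```text
delta_rot [0.0, 0.0, 0.0] offset [0.0002, 0.0025, 0.325] min rows 1.3
```

{"fn": "move_arm", "kwargs": {
  "motion": [
    {"delta_rot":[0,0,0],"offset":[0.0002,0.0025,0.12],"gripper":0},
    {"delta_rot":[0,0,0],"offset":[0.0002,0.0025,0.18],"gripper":0},
    {"delta_rot":[0,0,0],"offset":[0.0002,0.0025,0.22],"gripper":0},
    {"delta_rot":[0,0,0],"offset":[0.0002,0.0025,0.25],"gripper":0},
    {"delta_rot":[0,0,0],"offset":[0.0002,0.0025,0.28],"gripper":0},
    {"delta_rot":[0,0,0],"offset":[0.0002,0.0025,0.3],"gripper":0},
    {"delta_rot":[0,0,0],"offset":[0.0002,0.0025,0.325],"gripper":0},
    {"delta_rot":[0,0,0],"offset":[0.0002,0.0025,0.325],"gripper":0}
  ]
}}

```text
t: 5.35
tool_pos: [0.5369, 0.1066, 0.124]
eef_rot: [[-0.085, -0.996, -0.001], [-0.996, 0.085, -0.0], [0.0, 0.001, -1.0]]
force: [0.3, 0.1, -1.0]
width: 0.156
```

```bash
python3 -c "
from go import *
stat();plan([.5375,.107,.117],down(265.1))"
```

```text
t 5.35 p [0.5369 0.1066 0.124 ] err mm [-0.6 -0.4 -1. ] rot err deg [-0.05  0.03 -0.  ] F [ 0.28  0.05 -1.03] T [-0.123  0.238 -0.016] w 0.1558 j [ 28.2  19.9 -18.3  -0.  -51.8  56.9]
delta_rot [0.0, 0.0, 0.0] offset [-0.0, 0.0, 0.04] min rows 0.2
```

{"fn": "move_arm", "kwargs": {
  "motion": [
    {"delta_rot":[0,0,0],"offset":[0,0,0.02],"gripper":0},
    {"delta_rot":[0,0,0],"offset":[0,0,0.04],"gripper":0},
    {"delta_rot":[0,0,0],"offset":[0,0,0.04],"gripper":0},
    {"delta_rot":[0,0,0],"offset":[0,0,0.04],"gripper":0}
  ]
}}

```text
t: 5.75
tool_pos: [0.5372, 0.1067, 0.1165]
eef_rot: [[-0.085, -0.996, -0.0], [-0.996, 0.085, -0.0], [0.0, 0.0, -1.0]]
force: [-0.3, 0.6, -0.6]
width: 0.156
```

{"fn": "move_arm", "kwargs": {
  "motion": [
    {"delta_rot":[0,0,0],"offset":[-0.005,0,0],"gripper":0},
    {"delta_rot":[0,0,0],"offset":[-0.01,0,0],"gripper":0},
    {"delta_rot":[0,0,0],"offset":[-0.01,0,0],"gripper":0},
    {"delta_rot":[0,0,0],"offset":[-0.01,0,0],"gripper":0}
  ]
}}

```text
t: 6.15
tool_pos: [0.5374, 0.1088, 0.1166]
eef_rot: [[-0.085, -0.996, 0.0], [-0.996, 0.085, 0.0], [-0.0, -0.0, -1.0]]
force: [-0.4, 0.4, -1.1]
width: 0.16
```

{"fn": "move_arm", "kwargs": {
  "motion": [
    {"delta_rot":[0,0,0],"offset":[-0.0025,0,0],"gripper":0},
    {"delta_rot":[0,0,0],"offset":[-0.005,0,0],"gripper":0},
    {"delta_rot":[0,0,0],"offset":[-0.005,0,0],"gripper":0},
    {"delta_rot":[0,0,0],"offset":[-0.005,0,0],"gripper":0}
  ]
}}

```text
t: 6.55
tool_pos: [0.5374, 0.1092, 0.1166]
eef_rot: [[-0.085, -0.996, -0.0], [-0.996, 0.085, -0.001], [0.001, 0.0, -1.0]]
force: [-0.3, -2.8, -0.5]
width: 0.162
```

{"fn": "move_arm", "kwargs": {
  "motion": [
    {"delta_rot":[0,0,0],"offset":[0.012,0,0],"gripper":0},
    {"delta_rot":[0,0,0],"offset":[0.0225,0,0],"gripper":0},
    {"delta_rot":[0,0,0],"offset":[0.0225,0,0],"gripper":0},
    {"delta_rot":[0,0,0],"offset":[0.0225,0,0],"gripper":0}
  ]
}}

```text
t: 6.95
tool_pos: [0.5371, 0.1053, 0.1165]
eef_rot: [[-0.085, -0.996, 0.0], [-0.996, 0.085, 0.0], [-0.0, -0.0, -1.0]]
force: [0.5, -0.4, -1.0]
width: 0.161
```

{"fn": "move_arm", "kwargs": {
  "motion": [
    {"delta_rot":[0,0,0],"offset":[0.0025,0,0],"gripper":0},
    {"delta_rot":[0,0,0],"offset":[0.005,0,0],"gripper":0},
    {"delta_rot":[0,0,0],"offset":[0.005,0,0],"gripper":0},
    {"delta_rot":[0,0,0],"offset":[0.005,0,0],"gripper":0}
  ]
}}

```text
t: 7.35
tool_pos: [0.537, 0.1042, 0.1166]
eef_rot: [[-0.085, -0.996, 0.0], [-0.996, 0.085, 0.0], [-0.0, -0.0, -1.0]]
force: [-0.1, -0.6, -0.3]
width: 0.16
```

{"fn": "move_arm", "kwargs": {
  "motion": [
    {"delta_rot":[0,0,0],"offset":[0.0025,0,0],"gripper":0},
    {"delta_rot":[0,0,0],"offset":[0.005,0,0],"gripper":0},
    {"delta_rot":[0,0,0],"offset":[0.005,0,0],"gripper":0},
    {"delta_rot":[0,0,0],"offset":[0.005,0,0],"gripper":0}
  ]
}}

```text
t: 7.75
tool_pos: [0.5369, 0.1033, 0.1165]
eef_rot: [[-0.085, -0.996, 0.0], [-0.996, 0.085, 0.0], [-0.0, -0.0, -1.0]]
force: [-0.3, 0.1, -0.7]
width: 0.161
```

{"fn": "move_arm", "kwargs": {
  "motion": [
    {"delta_rot":[0,0,0],"offset":[0.0025,0,0],"gripper":0},
    {"delta_rot":[0,0,0],"offset":[0.005,0,0],"gripper":0},
    {"delta_rot":[0,0,0],"offset":[0.005,0,0],"gripper":0},
    {"delta_rot":[0,0,0],"offset":[0.005,0,0],"gripper":0}
  ]
}}

```text
t: 8.15
tool_pos: [0.5369, 0.1027, 0.1166]
eef_rot: [[-0.085, -0.996, 0.0], [-0.996, 0.085, 0.001], [-0.001, -0.0, -1.0]]
force: [-1.1, 3.1, -1.6]
width: 0.158
```

{"fn": "move_arm", "kwargs": {
  "motion": [
    {"delta_rot":[0,0,0],"offset":[0.0025,0,0],"gripper":0},
    {"delta_rot":[0,0,0],"offset":[0.0025,0,0],"gripper":0},
    {"delta_rot":[0,0,0],"offset":[0.0025,0,0],"gripper":0}
  ]
}}

```text
t: 8.45
tool_pos: [0.537, 0.1023, 0.1166]
eef_rot: [[-0.085, -0.996, 0.001], [-0.996, 0.085, 0.001], [-0.001, -0.001, -1.0]]
force: [-0.1, 4.8, -1.2]
width: 0.165
```

Probing put the roller face at TCP y ≈ 0.1089 and the shoe at ≈ 0.1033. That leaves about 5.6 mm to close, or roughly 3.5 rad to touch. Next I'll move the gauge next to the roller and lower it to the floor.

{"fn": "move_arm", "kwargs": {
  "motion": [
    {"delta_rot":[0,0,0],"offset":[-0.02,0,0],"gripper":0},
    {"delta_rot":[0,0,0],"offset":[-0.032,0,0],"gripper":0},
    {"delta_rot":[0,0,0],"offset":[-0.032,0,0.005],"gripper":0},
    {"delta_rot":[0,0,0],"offset":[-0.032,0,0.012],"gripper":0},
    {"delta_rot":[0,0,0],"offset":[-0.032,0,0.015],"gripper":0},
    {"delta_rot":[0,0,0],"offset":[-0.032,0,0.015],"gripper":0}
  ]
}}

```text
t: 9.05
tool_pos: [0.5372, 0.1077, 0.1139]
eef_rot: [[-0.085, -0.996, -0.0], [-0.996, 0.085, -0.001], [0.001, 0.0, -1.0]]
force: [-1.1, -0.5, 2.6]
width: 0.154
```

```bash
python3 -c "
from go import *
p,R=load()
p=np.array([.5375,.107,.117])+R@np.array([.0010+0,0,.0])  # placeholder
# x-tool sum: -.01-.005+.0225+.005+.005+.005+.0025-.032 = -.007 ; z .015
p=np.array([.5375,.107,.117])+R@np.array([-.007,0,.015])*.2
json.dump({'p':p.tolist(),'R':R.tolist()},open(F,'w')); print(p)
stat()"
```

```text
[0.53761956 0.10839489 0.114     ]
t 9.05 p [0.5372 0.1077 0.1139] err mm [-0.4 -0.7 -0.1] rot err deg [-0.01  0.04 -0.01] F [-1.09 -0.48  2.63] T [-0.302  0.551  0.005] w 0.1545 j [ 28.3  20.6 -19.    0.  -50.4  56.8]
```

{"fn": "move_arm", "kwargs": {
  "motion": [
    {"delta_rot":[0,0,0],"offset":[0,0,0],"gripper":0.25},
    {"delta_rot":[0,0,0],"offset":[0,0,0],"gripper":0.45},
    {"delta_rot":[0,0,0],"offset":[0,0,0],"gripper":0.45},
    {"delta_rot":[0,0,0],"offset":[0,0,0],"gripper":0.45},
    {"delta_rot":[0,0,0],"offset":[0,0,-0.1],"gripper":0.45},
    {"delta_rot":[0,0,0],"offset":[0,0,-0.35],"gripper":0.45},
    {"delta_rot":[0,0,0],"offset":[0,0,-0.55],"gripper":0.45},
    {"delta_rot":[0,0,0],"offset":[0,0,-0.55],"gripper":0.45}
  ]
}}

```text
t: 9.85
tool_pos: [0.5409, 0.1093, 0.2303]
eef_rot: [[-0.084, -0.996, 0.013], [-0.996, 0.084, 0.004], [-0.006, -0.013, -1.0]]
force: [-0.4, 0.4, -0.0]
width: 0.45
```

```bash
python3 - <<'E'
from go import *
from h import *
from rig import get_image
p,R=load(); p=p+R@np.array([0,0,-.55])*.2; json.dump({'p':p.tolist(),'R':R.tolist()},open(F,'w'))
stat()
for n in("side","top"):
    p,d=get_image(n); np.savez(f"{n}4.npz",p=p,d=d)
    x0,y0=(170,90) if n=="side" else (130,140)
    cr=cv2.resize(p[y0:y0+110,x0:x0+120],None,fx=5,fy=5,interpolation=cv2.INTER_CUBIC); cv2.imwrite(f"pics/{n}4.png",cr[:,:,::-1])
E
```

```text
t 9.85 p [0.5409 0.1093 0.2303] err mm [3.3 0.9 6.3] rot err deg [ 0.73 -0.32 -0.07] F [-0.38  0.39 -0.01] T [-0.06   0.108  0.032] w 0.4498 j [ 28.3  14.2  -9.9   0.1 -65.2  56.8]
```

View pics/side4.png

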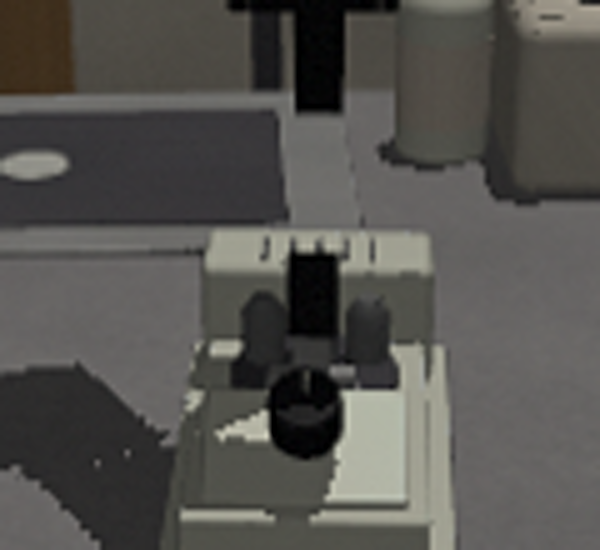

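View pics/top4.png

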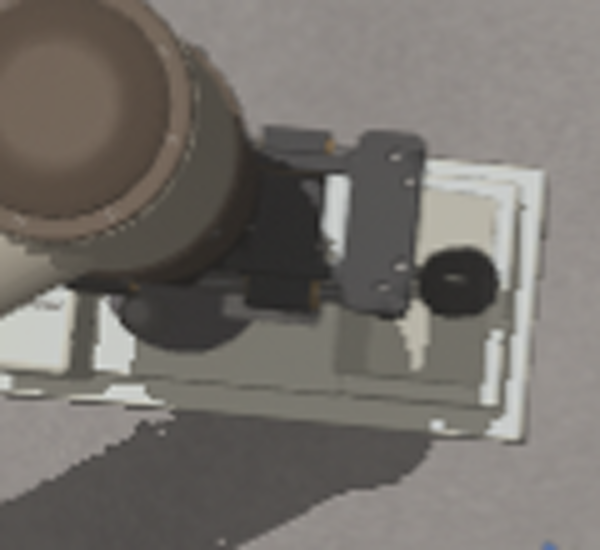

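The gauge stands upright in the gap (handle at crop (312,295) in the side view). Next is the knob.

```bash
cat >> go.py <<'E'
_a=np.radians(4.9); PX=np.array([np.sin(_a),np.cos(_a),0]); PY=np.array([-np.cos(_a),np.sin(_a),0])
N=-np.sin(np.radians(29))*PX+np.array([0,0,np.cos(np.radians(29))])
G=np.array([.528,.0102,.1095])
def knobR(phi):
    ax=np.cross([0,0,-1.],-N); ax/=np.linalg.norm(ax)
    return Ro.from_rotvec(ax*np.radians(29)).as_matrix()@down(phi)
E
python3 -c "
from go import *
stat();plan([.52,-.04,.25],knobR(310))"
```

```text
t 9.95 p [0.5375 0.1084 0.2245] err mm [-0.1 -0.   0.5] rot err deg [ 0.11 -0.1   0.  ] F [ 0.34  0.42 -0.95] T [-0.072  0.216 -0.009] w 0.4478 j [ 28.3  14.4 -10.3  -0.  -65.1  56.8]
delta_rot [0.0631, -0.1527, -0.244] offset [0.7468, 0.0244, -0.13] min rows 6.2
```

{"fn": "move_arm", "kwargs": {
  "motion": [
    {"delta_rot":[0.0631,-0.1527,-0.244],"offset":[0.7468,0.0244,-0.13],"gripper":0.9},
    {"delta_rot":[0.0631,-0.1527,-0.244],"offset":[0.7468,0.0244,-0.13],"gripper":0.9},
    {"delta_rot":[0.0631,-0.1527,-0.244],"offset":[0.7468,0.0244,-0.13],"gripper":0.9},
    {"delta_rot":[0.0631,-0.1527,-0.244],"offset":[0.7468,0.0244,-0.13],"gripper":0.9},
    {"delta_rot":[0.0631,-0.1527,-0.244],"offset":[0.7468,0.0244,-0.13],"gripper":0.9},
    {"delta_rot":[0.0631,-0.1527,-0.244],"offset":[0.7468,0.0244,-0.13],"gripper":0.9},
    {"delta_rot":[0.0631,-0.1527,-0.244],"offset":[0.7468,0.0244,-0.13],"gripper":0.9},
    {"delta_rot":[0.0631,-0.1527,-0.244],"offset":[0.7468,0.0244,-0.13],"gripper":0.9},
    {"delta_rot":[0.0631,-0.1527,-0.244],"offset":[0.7468,0.0244,-0.13],"gripper":0.9}
  ]
}}

```text
t: 10.85
tool_pos: [0.5193, -0.0409, 0.2478]
eef_rot: [[0.647, -0.762, 0.039], [-0.68, -0.552, 0.482], [-0.346, -0.339, -0.875]]
force: [0.2, -0.2, -0.8]
width: 0.899
```

```bash
python3 -c "
from go import *
stat();plan(G+.065*N,knobR(350))"
```

```text
t 10.85 p [ 0.5193 -0.0409  0.2478] err mm [-0.7 -0.9 -2.2] rot err deg [-0.13 -0.05  0.29] F [ 0.18 -0.19 -0.75] T [-1.118  0.171 -0.002] w 0.8992 j [ -5.6  14.3  -1.6 -29.8 -76.6 143. ]
delta_rot [0.0, -0.0, -0.2222] offset [0.0972, 0.0709, 0.4123] min rows 4.7
```

```bash
python3 -c "
from go import *
p,R=load()
# undo last commit
R0=R@Ro.from_rotvec(np.array([0,0,.2222])*np.pi).as_matrix(); p0=p-R0@(np.array([.0972,.0709,.4123])*.2)
json.dump({'p':p0.tolist(),'R':R0.tolist()},open(F,'w')); stat()
plan(G+.065*N,knobR(322))"
```

```text
t 10.85 p [ 0.5193 -0.0409  0.2478] err mm [-0.7 -0.9 -2.2] rot err deg [-0.13 -0.05  0.29] F [ 0.18 -0.19 -0.75] T [-1.118  0.171 -0.002] w 0.8992 j [ -5.6  14.3  -1.6 -29.8 -76.6 143. ]
delta_rot [0.0, -0.0, -0.0666] offset [0.0972, 0.0709, 0.4123] min rows 1.7
```

{"fn": "move_arm", "kwargs": {
  "motion": [
    {"delta_rot":[0,0,-0.0666],"offset":[0.0972,0.0709,0.2],"gripper":0.9},
    {"delta_rot":[0,0,-0.0666],"offset":[0.0972,0.0709,0.4123],"gripper":0.9},
    {"delta_rot":[0,0,-0.0666],"offset":[0.0972,0.0709,0.4123],"gripper":0.9},
    {"delta_rot":[0,0,-0.0666],"offset":[0.0972,0.0709,0.4123],"gripper":0.9},
    {"delta_rot":[0,0,-0.0666],"offset":[0.0972,0.0709,0.4123],"gripper":0.9}
  ]
}}

```text
t: 11.35
tool_pos: [0.5261, -0.0216, 0.1677]
eef_rot: [[0.795, -0.605, 0.044], [-0.548, -0.684, 0.482], [-0.262, -0.407, -0.875]]
force: [0.6, 0.1, 0.9]
width: 0.903
```

```bash
python3 - <<'E'
from go import *
from h import *
from rig import get_image
stat()
for n in("side","top"):
    p,d=get_image(n); np.savez(f"{n}5.npz",p=p,d=d)
    x0,y0=(170,90) if n=="side" else (150,140)
    cr=cv2.resize(p[y0:y0+110,x0:x0+120],None,fx=5,fy=5,interpolation=cv2.INTER_CUBIC); cv2.imwrite(f"pics/{n}5.png",cr[:,:,::-1])
    print(n,(proj(n,[G,G+.014*N,G-.019*N])-[x0,y0])*5)
E
```

```text
t 11.35 p [ 0.5261 -0.0216  0.1677] err mm [ 0.8 -0.4  1.4] rot err deg [ 0.01  0.16 -0.11] F [0.56 0.08 0.95] T [-1.12   0.162 -0.005] w 0.9032 j [ -3.7  18.6  -7.4 -31.7 -66.8 159.2]
side [[305.56017052 408.17882831]
 [305.01878853 392.0660267 ]
 [306.27663392 429.44508802]]
top [[354.51069796 284.55885162]
 [366.76801685 283.55993782]
 [338.28146242 285.88134018]]
```

View pics/side5.png

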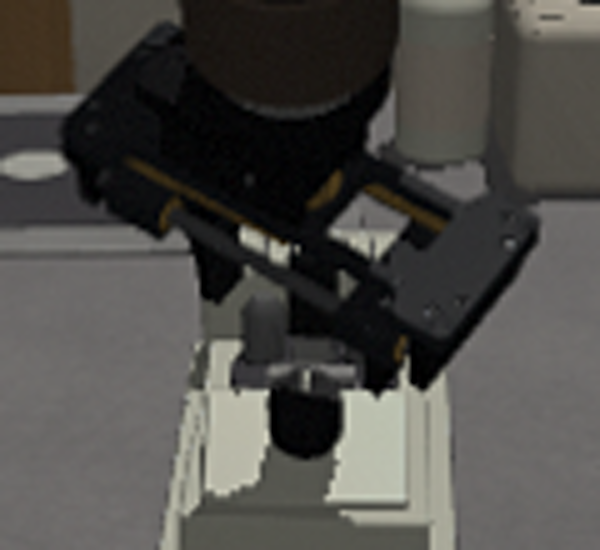

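View pics/top5.png

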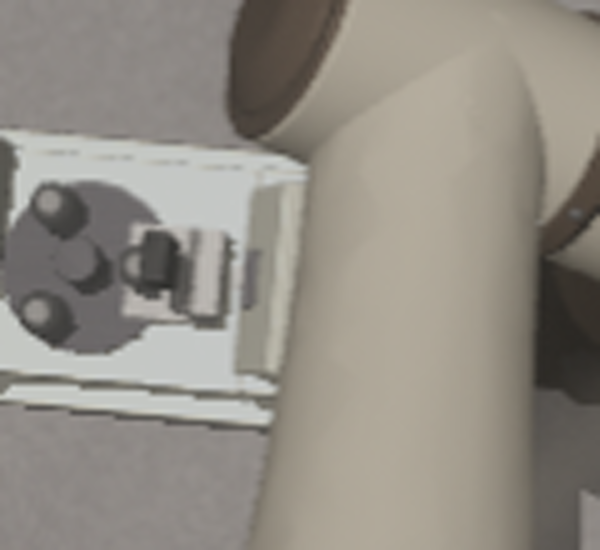

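The side view shows the knob centre at crop x ≈ 306, which matches the estimate. The top view shows the gauge standing against the roller at crop (155,262). Going down the knob axis.

```bash
sed -i 's/^G=.*/G=np.array([.528,.0097,.1092])/' go.py; python3 -c "
from go import *
plan(G-.016*N,knobR(322))"
```

```text
delta_rot [0.0, -0.0, -0.0] offset [0.0017, 0.0023, 0.4051] min rows 1.6
```

{"fn": "move_arm", "kwargs": {
  "motion": [
    {"delta_rot":[0,0,0],"offset":[0.0017,0.0023,0.15],"gripper":0.9},
    {"delta_rot":[0,0,0],"offset":[0.0017,0.0023,0.28],"gripper":0.9},
    {"delta_rot":[0,0,0],"offset":[0.0017,0.0023,0.37],"gripper":0.9},
    {"delta_rot":[0,0,0],"offset":[0.0017,0.0023,0.4051],"gripper":0.9},
    {"delta_rot":[0,0,0],"offset":[0.0017,0.0023,0.4051],"gripper":0.9},
    {"delta_rot":[0,0,0],"offset":[0.0017,0.0023,0.4051],"gripper":0.9}
  ]
}}

```text
t: 12.05
tool_pos: [0.5292, 0.0166, 0.096]
eef_rot: [[0.794, -0.606, 0.043], [-0.548, -0.684, 0.483], [-0.263, -0.407, -0.875]]
force: [-0.4, 1.1, -0.1]
width: 0.9
```

```bash
python3 - <<'E'
from go import *
from h import *
from rig import get_image
stat()
p,d=get_image("side"); x0,y0=170,90
cr=cv2.resize(p[y0:y0+110,x0:x0+120],None,fx=5,fy=5,interpolation=cv2.INTER_CUBIC); cv2.imwrite(f"pics/side6.png",np.clip(cr[:,:,::-1].astype(float)*1.8,0,255))
E
```

```text
t 12.05 p [0.5292 0.0166 0.096 ] err mm [ 0.6 -0.8  0.8] rot err deg [ 0.05  0.11 -0.07] F [-0.39  1.06 -0.09] T [-1.199  0.202  0.007] w 0.8999 j [ -0.   23.1 -11.7 -34.8 -57.6 161.8][ WARN:0@0.854] global loadsave.cpp:1063 imwrite_ Unsupported depth image for selected encoder is fallbacked to CV_8U.
```

View pics/side6.png

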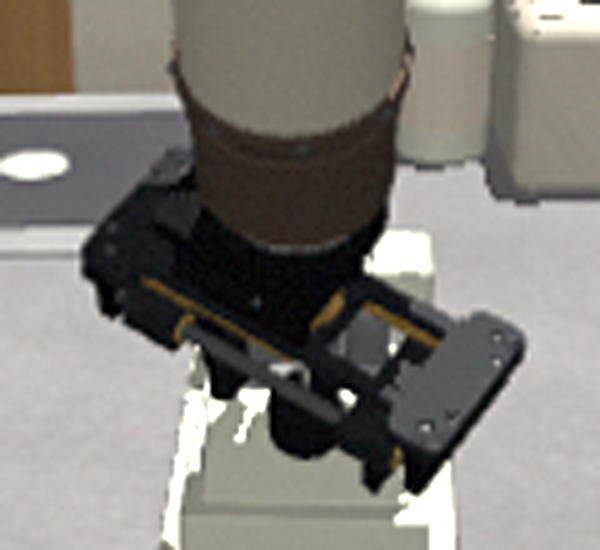

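No contact force. The knob lies between the fingers at crop (300,430). Closing.

{"fn": "move_arm", "kwargs": {
  "motion": [
    {"delta_rot":[0,0,0],"offset":[0,0,0],"gripper":0},
    {"delta_rot":[0,0,0],"offset":[0,0,0],"gripper":0},
    {"delta_rot":[0,0,0],"offset":[0,0,0],"gripper":0},
    {"delta_rot":[0,0,0],"offset":[0,0,0],"gripper":0},
    {"delta_rot":[0,0,0],"offset":[0,0,0],"gripper":0},
    {"delta_rot":[0,0,0],"offset":[0,0,0],"gripper":0}
  ],
  "newtons": 25
}}

```text
t: 12.7
tool_pos: [0.5283, 0.0171, 0.0947]
eef_rot: [[0.794, -0.607, 0.041], [-0.547, -0.683, 0.483], [-0.265, -0.406, -0.875]]
force: [0.2, -1.0, -0.7]
width: 0.441
```

```bash
python3 -c "
from go import *
stat()"
```

```text
t 12.70 p [0.5283 0.0171 0.0947] err mm [-0.3 -0.3 -0.5] rot err deg [-0.01 -0.01 -0.01] F [ 0.15 -1.03 -0.69] T [-1.12   0.186 -0.008] w 0.4405 j [  0.   23.2 -11.8 -34.9 -57.6 161.8]
```

{"fn": "move_arm", "kwargs": {
  "motion": [
    {"delta_rot":[0,0,0],"offset":[0,0,0],"gripper":0},
    {"delta_rot":[0,0,0],"offset":[0,0,0],"gripper":0},
    {"delta_rot":[0,0,0],"offset":[0,0,0],"gripper":0}
  ]
}}

```text
t: 13.0
tool_pos: [0.5292, 0.0166, 0.0946]
eef_rot: [[0.794, -0.607, 0.043], [-0.548, -0.683, 0.482], [-0.263, -0.406, -0.875]]
force: [4.3, -1.6, -3.8]
width: 0.381
```

```bash
python3 -c "
from go import *
stat()"
```

```text
t 13.00 p [0.5292 0.0166 0.0946] err mm [ 0.6 -0.9 -0.7] rot err deg [ 0.01  0.12 -0.01] F [ 4.28 -1.64 -3.82] T [-2.247 -0.624 -0.475] w 0.3808 j [ -0.   23.3 -11.8 -34.9 -57.5 161.8]
```

The grip holds at 33 mm. A side force of about 5.8 N along tool +x points to about 0.8 mm of misalignment, so I'll correct that while turning clockwise in stages.

{"fn": "move_arm", "kwargs": {
  "motion": [
    {"delta_rot":[0,0,0.03],"offset":[0.004,0,0],"gripper":0},
    {"delta_rot":[0,0,0.07],"offset":[0.004,0,0],"gripper":0},
    {"delta_rot":[0,0,0.11],"offset":[0.004,0,0],"gripper":0},
    {"delta_rot":[0,0,0.15],"offset":[0.004,0,0],"gripper":0},
    {"delta_rot":[0,0,0.19],"offset":[0.004,0,0],"gripper":0},
    {"delta_rot":[0,0,0.23],"offset":[0.004,0,0],"gripper":0},
    {"delta_rot":[0,0,0.27],"offset":[0.004,0,0],"gripper":0},
    {"delta_rot":[0,0,0.31],"offset":[0.004,0,0],"gripper":0},
    {"delta_rot":[0,0,0.35],"offset":[0.004,0,0],"gripper":0},
    {"delta_rot":[0,0,0.35],"offset":[0.004,0,0],"gripper":0}
  ]
}}

```text
t: 14.0
tool_pos: [0.529, 0.017, 0.0948]
eef_rot: [[-0.18, -0.983, 0.041], [-0.857, 0.177, 0.484], [-0.483, 0.052, -0.874]]
force: [1.9, -0.6, -0.1]
width: 0.383
```

```bash
cat >> go.py <<'E'
def commit(rv,off):
    p,R=load(); p=p+R@np.array(off)*.2; R=R@Ro.from_rotvec(np.array(rv)*np.pi).as_matrix()
    json.dump({'p':p.tolist(),'R':R.tolist()},open(F,'w'))
def look(n,tag,x0,y0,w=120,h=110,g=1.0,s=5):
    import cv2; from rig import get_image
    p,d=get_image(n); np.savez(f"{n}{tag}.npz",p=p,d=d)
    cr=cv2.resize(p[y0:y0+h,x0:x0+w],None,fx=s,fy=s,interpolation=cv2.INTER_CUBIC)
    cv2.imwrite(f"pics/{n}{tag}.png",np.clip(cr[:,:,::-1].astype(float)*g,0,255).astype(np.uint8))
E
python3 - <<'E'
from go import *
commit([0,0,.35],[.004,0,0]); stat(); look("top",7,150,140)
E
```

```text
t 14.00 p [0.529  0.017  0.0948] err mm [-0.3  0.  -0.2] rot err deg [-0.01 -0.03 -0.02] F [ 1.9  -0.56 -0.14] T [-1.262 -0.204 -0.277] w 0.383 j [ -0.   23.3 -11.7 -34.9 -57.6  98.8]
```

View pics/top7.png

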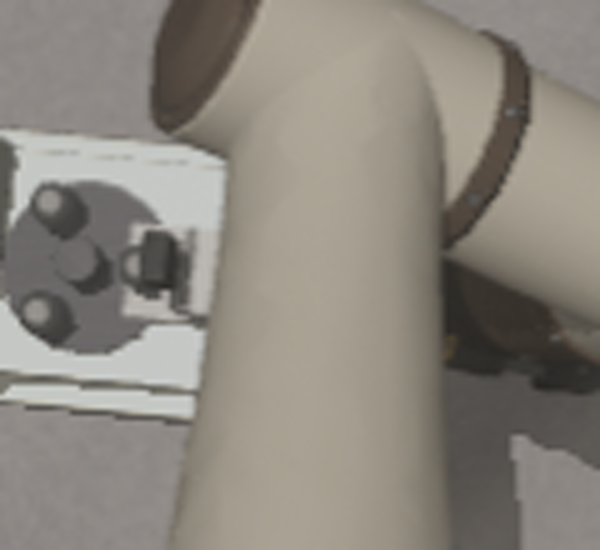

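Forces are low and the shoe edge has moved left a little, towards the roller. Continuing.

{"fn": "move_arm", "kwargs": {
  "motion": [
    {"delta_rot":[0,0,0.04],"offset":[0,0,0],"gripper":0},
    {"delta_rot":[0,0,0.08],"offset":[0,0,0],"gripper":0},
    {"delta_rot":[0,0,0.125],"offset":[0,0,0],"gripper":0},
    {"delta_rot":[0,0,0.17],"offset":[0,0,0],"gripper":0},
    {"delta_rot":[0,0,0.215],"offset":[0,0,0],"gripper":0},
    {"delta_rot":[0,0,0.26],"offset":[0,0,0],"gripper":0},
    {"delta_rot":[0,0,0.305],"offset":[0,0,0],"gripper":0},
    {"delta_rot":[0,0,0.35],"offset":[0,0,0],"gripper":0},
    {"delta_rot":[0,0,0.395],"offset":[0,0,0],"gripper":0},
    {"delta_rot":[0,0,0.395],"offset":[0,0,0],"gripper":0}
  ]
}}

```text
t: 15.05
tool_pos: [0.5295, 0.0173, 0.095]
eef_rot: [[-0.988, -0.151, 0.042], [-0.112, 0.868, 0.484], [-0.11, 0.473, -0.874]]
force: [2.8, 1.2, 0.1]
width: 0.386
```

```bash
python3 - <<'E'
from go import *
commit([0,0,.395],[0,0,0]); stat(); look("top",8,150,140)
E
```

```text
t 15.05 p [0.5295 0.0173 0.095 ] err mm [ 0.2  0.3 -0. ] rot err deg [-0.05 -0.06 -0.16] F [2.81 1.23 0.15] T [-0.546 -0.412 -0.375] w 0.3857 j [ -0.   23.3 -11.7 -35.  -57.6  27.8]
```

View pics/top8.png

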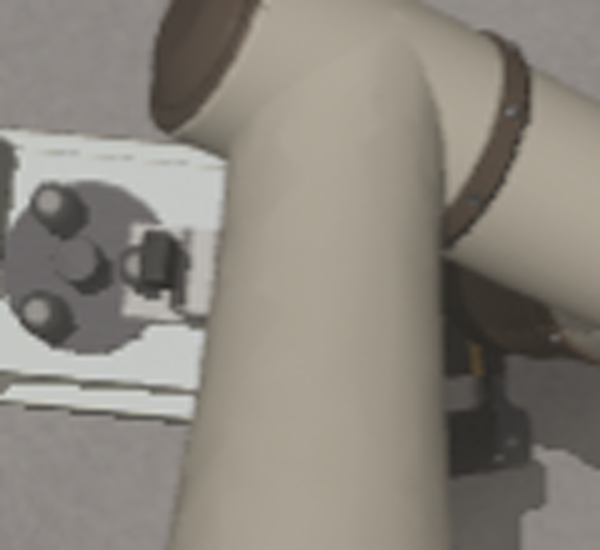

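{"fn": "move_arm", "kwargs": {
  "motion": [
    {"delta_rot":[0,0,0.04],"offset":[0,0,0],"gripper":0},
    {"delta_rot":[0,0,0.08],"offset":[0,0,0],"gripper":0},
    {"delta_rot":[0,0,0.125],"offset":[0,0,0],"gripper":0},
    {"delta_rot":[0,0,0.17],"offset":[0,0,0],"gripper":0},
    {"delta_rot":[0,0,0.215],"offset":[0,0,0],"gripper":0},
    {"delta_rot":[0,0,0.26],"offset":[0,0,0],"gripper":0},
    {"delta_rot":[0,0,0.305],"offset":[0,0,0],"gripper":0},
    {"delta_rot":[0,0,0.35],"offset":[0,0,0],"gripper":0},
    {"delta_rot":[0,0,0.39],"offset":[0,0,0],"gripper":0},
    {"delta_rot":[0,0,0.39],"offset":[0,0,0],"gripper":0}
  ]
}}

```text
t: 16.1
tool_pos: [0.5301, 0.017, 0.0949]
eef_rot: [[-0.478, 0.878, 0.044], [0.779, 0.4, 0.483], [0.407, 0.265, -0.874]]
force: [4.0, 2.2, -0.8]
width: 0.379
```

```bash
python3 - <<'E'
from go import *
commit([0,0,.39],[0,0,0]); stat(); look("top",9,150,140)
E
```

```text
t 16.10 p [0.5301 0.017  0.0949] err mm [ 0.8  0.  -0.1] rot err deg [-0.12 -0.05 -0.25] F [ 3.96  2.23 -0.75] T [-0.741 -0.998 -0.669] w 0.3791 j [ -0.   23.3 -11.7 -34.9 -57.6 -42.3]
```

View pics/top9.png

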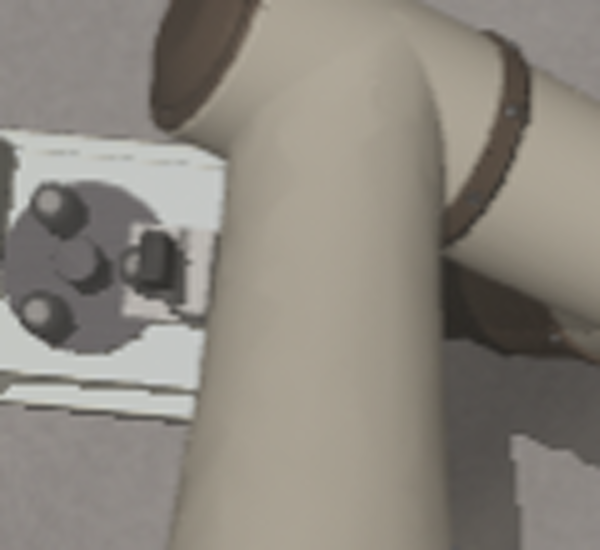

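```bash
sed -i 's/^G=.*/G=np.array([.5295,.0095,.109])/' go.py; python3 - <<'E'
from go import *
commit([0,0,0],[0,0,-.45]); p,R=load(); print(p); json.dump({'p':p.tolist(),'R':R.tolist()},open('cmd_knobhi.json','w'))
plan([.5375,.1087,.2],down(85.1))
plan([.5375,.1087,.1145],down(85.1))
E
```

```text
[ 0.52555986 -0.02648612  0.1737154 ]
delta_rot [0.0458, -0.1567, 0.1771] offset [0.5528, 0.3555, 0.214] min rows 5.0
delta_rot [0.0, 0.0, 0.0] offset [-0.0, -0.0, 0.4275] min rows 1.7
```

{"fn": "move_arm", "kwargs": {
  "motion": [
    {"delta_rot":[0,0,0],"offset":[0,0,0],"gripper":0.6},
    {"delta_rot":[0,0,0],"offset":[0,0,0],"gripper":0.6},
    {"delta_rot":[0,0,0],"offset":[0,0,0],"gripper":0.6},
    {"delta_rot":[0,0,0],"offset":[0,0,-0.15],"gripper":0.6},
    {"delta_rot":[0,0,0],"offset":[0,0,-0.4],"gripper":0.6},
    {"delta_rot":[0,0,0],"offset":[0,0,-0.45],"gripper":0.6}
  ]
}}

```text
t: 16.75
tool_pos: [0.527, -0.0293, 0.1776]
eef_rot: [[-0.478, 0.877, 0.048], [0.781, 0.399, 0.48], [0.402, 0.267, -0.876]]
force: [0.2, 0.1, 0.7]
width: 0.596
```

{"fn": "move_arm", "kwargs": {
  "motion": [
    {"delta_rot":[0.0458,-0.1567,0.1771],"offset":[0.2,0.1,-0.05],"gripper":0.45},
    {"delta_rot":[0.0458,-0.1567,0.1771],"offset":[0.5528,0.3555,0.214],"gripper":0.45},
    {"delta_rot":[0.0458,-0.1567,0.1771],"offset":[0.5528,0.3555,0.214],"gripper":0.45},
    {"delta_rot":[0.0458,-0.1567,0.1771],"offset":[0.5528,0.3555,0.214],"gripper":0.45},
    {"delta_rot":[0.0458,-0.1567,0.1771],"offset":[0.5528,0.3555,0.214],"gripper":0.45},
    {"delta_rot":[0.0458,-0.1567,0.1771],"offset":[0.5528,0.3555,0.214],"gripper":0.45},
    {"delta_rot":[0.0458,-0.1567,0.1771],"offset":[0.5528,0.3555,0.214],"gripper":0.45},
    {"delta_rot":[0.0458,-0.1567,0.1771],"offset":[0.5528,0.3555,0.214],"gripper":0.45},
    {"delta_rot":[0.0458,-0.1567,0.1771],"offset":[0.5528,0.3555,0.214],"gripper":0.45}
  ]
}}

```text
t: 17.65
tool_pos: [0.5366, 0.1083, 0.199]
eef_rot: [[0.084, 0.996, -0.001], [0.996, -0.084, 0.0], [0.0, -0.001, -1.0]]
force: [0.3, -0.0, -0.2]
width: 0.449
```

```bash
python3 - <<'E'
from go import *
p,R=load(); json.dump({'p':(p+[0,0,.0855]).tolist(),'R':R.tolist()},open(F,'w'))
stat(); json.dump({'p':p.tolist(),'R':R.tolist()},open(F,'w')); look("side",10,170,90,g=1.5)
E
```

```text
t 17.65 p [0.5366 0.1083 0.199 ] err mm [-0.9 -0.5 -1. ] rot err deg [ 0.08  0.01 -0.08] F [ 0.3  -0.03 -0.18] T [-0.057 -0.064  0.007] w 0.4487 j [ 2.840e+01  1.560e+01 -1.250e+01 -1.000e-01 -6.190e+01 -1.231e+02]
```

View pics/side10.png

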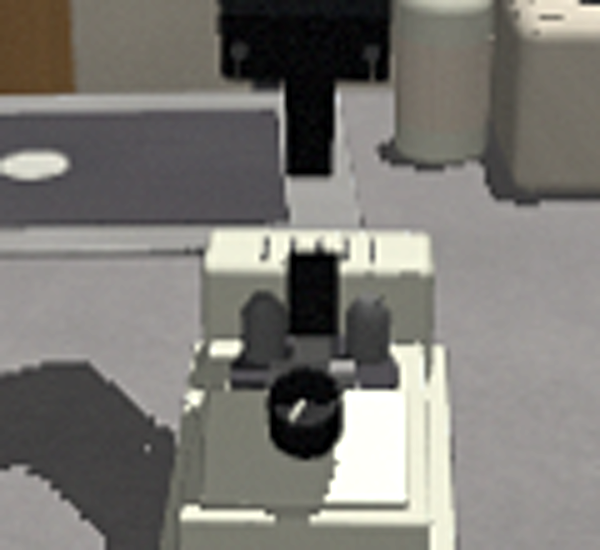

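The gauge stands, and the knob mark has gone round to lower-left, about 205° clockwise. Descending to grip the gauge for a pull test.

{"fn": "move_arm", "kwargs": {
  "motion": [
    {"delta_rot":[0,0,0],"offset":[0,0,0.2],"gripper":0.45},
    {"delta_rot":[0,0,0],"offset":[0,0,0.35],"gripper":0.45},
    {"delta_rot":[0,0,0],"offset":[0,0,0.4275],"gripper":0.45},
    {"delta_rot":[0,0,0],"offset":[0,0,0.4275],"gripper":0.45},
    {"delta_rot":[0,0,0],"offset":[0,0,0.4275],"gripper":0.2},
    {"delta_rot":[0,0,0],"offset":[0,0,0.4275],"gripper":0},
    {"delta_rot":[0,0,0],"offset":[0,0,0.4275],"gripper":0},
    {"delta_rot":[0,0,0],"offset":[0,0,0.4275],"gripper":0},
    {"delta_rot":[0,0,0],"offset":[0,0,0.4275],"gripper":0},
    {"delta_rot":[0,0,0],"offset":[0,0,0.4275],"gripper":0}
  ],
  "newtons": 30
}}

```text
t: 18.7
tool_pos: [0.5377, 0.1088, 0.1149]
eef_rot: [[0.085, 0.996, 0.002], [0.996, -0.085, 0.001], [0.001, 0.002, -1.0]]
force: [-1.3, 1.3, 4.0]
width: 0.158
```

```bash
python3 -c "
from go import *
stat()"
```

```text
t 18.70 p [0.5377 0.1088 0.1149] err mm [0.2 0.1 0.4] rot err deg [-0.09  0.04 -0.04] F [-1.29  1.27  3.99] T [0.272 0.166 0.028] w 0.1579 j [  28.4   20.6  -18.9    0.   -50.4 -123.2]
```

{"fn": "move_arm", "kwargs": {
  "motion": [
    {"delta_rot":[0,0,0],"offset":[0,0,-0.005],"gripper":0},
    {"delta_rot":[0,0,0],"offset":[0,0,-0.01],"gripper":0},
    {"delta_rot":[0,0,0],"offset":[0,0,-0.0125],"gripper":0}
  ]
}}

```text
t: 19.0
tool_pos: [0.5371, 0.1087, 0.1161]
eef_rot: [[0.085, 0.996, -0.0], [0.996, -0.085, 0.0], [0.0, -0.0, -1.0]]
force: [1.0, 2.6, -1.4]
width: 0.155
```

{"fn": "move_arm", "kwargs": {
  "motion": [
    {"delta_rot":[0,0,0],"offset":[0,0,-0.0025],"gripper":0},
    {"delta_rot":[0,0,0],"offset":[0,0,-0.005],"gripper":0}
  ]
}}

```text
t: 19.2
tool_pos: [0.537, 0.1086, 0.1172]
eef_rot: [[0.085, 0.996, -0.0], [0.996, -0.085, 0.0], [0.0, -0.0, -1.0]]
force: [-0.1, 3.0, -1.8]
width: 0.157
```

{"fn": "move_arm", "kwargs": {
  "motion": [
    {"delta_rot":[0,0,0],"offset":[0,0,-0.0025],"gripper":0},
    {"delta_rot":[0,0,0],"offset":[0,0,-0.005],"gripper":0}
  ]
}}

```text
t: 19.4
tool_pos: [0.5371, 0.1085, 0.1185]
eef_rot: [[0.085, 0.996, -0.0], [0.996, -0.085, 0.0], [0.0, -0.0, -1.0]]
force: [-0.4, 2.8, -2.3]
width: 0.157
```

{"fn": "move_arm", "kwargs": {
  "motion": [
    {"delta_rot":[0,0,0],"offset":[0.002,0,0.0025],"gripper":0},
    {"delta_rot":[0,0,0],"offset":[0.002,0,0.005],"gripper":0},
    {"delta_rot":[0,0,0],"offset":[0.002,0,0.0075],"gripper":0}
  ]
}}

```text
t: 19.7
tool_pos: [0.5375, 0.1088, 0.1174]
eef_rot: [[0.085, 0.996, 0.001], [0.996, -0.085, -0.0], [0.0, 0.001, -1.0]]
force: [0.6, 1.5, 0.1]
width: 0.156
```

```bash
python3 -c "
from go import *
from rig import get_image
commit([0,0,0],[.002,0,-.0225+.0075])
for i in range(4): stat() ; get_image('side')"
```

```text
t 19.70 p [0.5375 0.1088 0.1174] err mm [-0.  -0.3 -0.1] rot err deg [-0.04  0.   -0.02] F [0.59 1.47 0.15] T [ 0.649 -0.027  0.078] w 0.1562 j [  28.4   20.4  -18.7    0.   -50.8 -123.3]
t 19.75 p [0.5375 0.1088 0.1173] err mm [-0.1 -0.3 -0.2] rot err deg [-0.04  0.   -0.02] F [0.32 1.54 1.28] T [ 0.619 -0.094  0.035] w 0.1564 j [  28.4   20.4  -18.7    0.   -50.8 -123.3]
t 19.80 p [0.5375 0.1088 0.1172] err mm [-0.1 -0.3 -0.3] rot err deg [-0.03  0.   -0.02] F [ 0.51  2.21 -0.74] T [ 0.631 -0.135  0.034] w 0.1608 j [  28.4   20.4  -18.7    0.   -50.8 -123.3]
t 19.85 p [0.5375 0.1088 0.1173] err mm [-0.1 -0.3 -0.2] rot err deg [-0.03  0.01 -0.01] F [0.42 2.1  0.69] T [ 0.655 -0.138  0.009] w 0.1609 j [  28.4   20.4  -18.7    0.   -50.8 -123.3]
```

{"fn": "move_arm", "kwargs": {
  "motion": [
    {"delta_rot":[0,0,0],"offset":[0,0,-0.0025],"gripper":0},
    {"delta_rot":[0,0,0],"offset":[0,0,-0.005],"gripper":0},
    {"delta_rot":[0,0,0],"offset":[0,0,-0.0075],"gripper":0}
  ]
}}

```text
t: 20.2
tool_pos: [0.537, 0.1088, 0.1183]
eef_rot: [[0.085, 0.996, -0.001], [0.996, -0.085, -0.0], [-0.0, -0.001, -1.0]]
force: [0.3, 3.1, -3.0]
width: 0.157
```

```bash
python3 -c "
from go import *
from rig import get_image
commit([0,0,0],[0,0,-.0075])
for i in range(4): stat() ; get_image('side')"
```

```text
t 20.20 p [0.537  0.1088 0.1183] err mm [-0.6 -0.3 -0.7] rot err deg [ 0.04 -0.01 -0.  ] F [ 0.28  3.12 -2.96] T [ 0.693 -0.123 -0.008] w 0.1572 j [  28.4   20.4  -18.6   -0.   -51.  -123.3]
t 20.25 p [0.537  0.1088 0.1184] err mm [-0.6 -0.3 -0.6] rot err deg [ 0.04 -0.01 -0.  ] F [ 0.26  1.69 -2.52] T [ 0.675 -0.083  0.029] w 0.1575 j [  28.4   20.3  -18.6   -0.   -51.  -123.3]
t 20.30 p [0.537  0.1087 0.1184] err mm [-0.6 -0.4 -0.6] rot err deg [ 0.03 -0.01 -0.  ] F [-0.03  2.2  -1.39] T [ 0.732 -0.078  0.014] w 0.1604 j [  28.4   20.3  -18.6   -0.   -51.  -123.3]
t 20.35 p [0.537  0.1087 0.1184] err mm [-0.5 -0.4 -0.6] rot err deg [ 0.03 -0.01 -0.01] F [ 0.37  2.69 -0.79] T [ 0.668 -0.118 -0.014] w 0.1576 j [  28.4   20.3  -18.6   -0.   -51.  -123.3]
```

{"fn": "move_arm", "kwargs": {
  "motion": [
    {"delta_rot":[0,0,0],"offset":[0.002,0,0.0025],"gripper":0},
    {"delta_rot":[0,0,0],"offset":[0.0025,0,0.005],"gripper":0},
    {"delta_rot":[0,0,0],"offset":[0.0025,0,0.0075],"gripper":0}
  ]
}}

```text
t: 20.7
tool_pos: [0.5372, 0.109, 0.1171]
eef_rot: [[0.085, 0.996, -0.0], [0.996, -0.085, -0.001], [-0.001, -0.0, -1.0]]
force: [-0.4, -0.2, -0.4]
width: 0.157
```

```bash
cat >> go.py <<'E'
def avg(k=5):
    from rig import telemetry,get_image
    L=[]
    for i in range(k):
        o=telemetry.get_obs(); L.append(np.r_[o['force'],o['tool_pos']*1000]); 
        if i<k-1: get_image('side')
    print("t",o['t'],"F mean",np.mean(L,0)[:3].round(2),"sd",np.std(L,0)[:3].round(2),"p",np.mean(L,0)[3:].round(2))
E
python3 -c "
from go import *
commit([0,0,0],[.0025,0,.0075])
avg()"
```

```text
t 20.9 F mean [-0.07  0.12 -0.36] sd [0.48 0.33 0.26] p [537.22 109.05 117.08]
```

{"fn": "move_arm", "kwargs": {
  "motion": [
    {"delta_rot":[0,0,0],"offset":[0,0,-0.0025],"gripper":0},
    {"delta_rot":[0,0,0],"offset":[0,0,-0.005],"gripper":0},
    {"delta_rot":[0,0,0],"offset":[0,0,-0.0075],"gripper":0}
  ]
}}

```text
t: 21.2
tool_pos: [0.537, 0.1091, 0.1183]
eef_rot: [[0.085, 0.996, -0.001], [0.996, -0.085, -0.0], [-0.0, -0.001, -1.0]]
force: [-0.3, 0.0, -2.2]
width: 0.158
```

```bash
python3 -c "
from go import *
commit([0,0,0],[0,0,-.0075])
avg()"
```

```text
t 21.4 F mean [-0.11 -0.31 -1.41] sd [0.36 0.37 0.58] p [536.99 109.13 118.42]
```

Drag is about 0.5 N with no side load, so the shoe is only just touching. That needs roughly 0.4 rad more. I'll reseat the gauge and go back to the knob.

{"fn": "move_arm", "kwargs": {
  "motion": [
    {"delta_rot":[0,0,0],"offset":[0,0,0.012],"gripper":0},
    {"delta_rot":[0,0,0],"offset":[0,0,0.024],"gripper":0},
    {"delta_rot":[0,0,0],"offset":[0,0,0.026],"gripper":0},
    {"delta_rot":[0,0,0],"offset":[0,0,0.026],"gripper":0}
  ]
}}

```text
t: 21.8
tool_pos: [0.5377, 0.1092, 0.1149]
eef_rot: [[0.084, 0.996, 0.001], [0.996, -0.084, -0.0], [-0.0, 0.001, -1.0]]
force: [-2.3, -1.4, 7.4]
width: 0.155
```

```bash
python3 -c "
from go import *
commit([0,0,0],[0,0,.026])
stat()
commit([0,0,0],[0,0,-.5])
plan(G+.07*N,knobR(118))
"
```

```text
t 21.80 p [0.5377 0.1092 0.1149] err mm [ 0.1 -0.4  1.1] rot err deg [-0.07 -0.02 -0.06] F [-2.34 -1.39  7.39] T [-0.32   0.749 -0.011] w 0.1551 j [ 2.840e+01  2.060e+01 -1.890e+01  1.000e-01 -5.050e+01 -1.233e+02]
delta_rot [-0.0462, 0.1566, -0.1788] offset [-0.6718, 0.0024, 0.2179] min rows 5.1
```

{"fn": "move_arm", "kwargs": {
  "motion": [
    {"delta_rot":[0,0,0],"offset":[0,0,0],"gripper":0.45},
    {"delta_rot":[0,0,0],"offset":[0,0,0],"gripper":0.45},
    {"delta_rot":[0,0,0],"offset":[0,0,0],"gripper":0.45},
    {"delta_rot":[0,0,0],"offset":[0,0,0],"gripper":0.45},
    {"delta_rot":[0,0,0],"offset":[0,0,-0.1],"gripper":0.45},
    {"delta_rot":[0,0,0],"offset":[0,0,-0.3],"gripper":0.45},
    {"delta_rot":[0,0,0],"offset":[0,0,-0.5],"gripper":0.6},
    {"delta_rot":[0,0,0],"offset":[0,0,-0.5],"gripper":0.6},
    {"delta_rot":[0,0,0],"offset":[0,0,-0.5],"gripper":0.6}
  ]
}}

```text
t: 22.7
tool_pos: [0.5375, 0.1096, 0.2142]
eef_rot: [[0.085, 0.996, 0.002], [0.996, -0.085, 0.001], [0.002, 0.002, -1.0]]
force: [-0.8, 0.2, -0.5]
width: 0.579
```

{"fn": "move_arm", "kwargs": {
  "motion": [
    {"delta_rot":[-0.0462,0.1566,-0.1788],"offset":[-0.25,0,0],"gripper":0.6},
    {"delta_rot":[-0.0462,0.1566,-0.1788],"offset":[-0.5,0.0024,0.08],"gripper":0.6},
    {"delta_rot":[-0.0462,0.1566,-0.1788],"offset":[-0.6718,0.0024,0.2179],"gripper":0.6},
    {"delta_rot":[-0.0462,0.1566,-0.1788],"offset":[-0.6718,0.0024,0.2179],"gripper":0.6},
    {"delta_rot":[-0.0462,0.1566,-0.1788],"offset":[-0.6718,0.0024,0.2179],"gripper":0.6},
    {"delta_rot":[-0.0462,0.1566,-0.1788],"offset":[-0.6718,0.0024,0.2179],"gripper":0.6},
    {"delta_rot":[-0.0462,0.1566,-0.1788],"offset":[-0.6718,0.0024,0.2179],"gripper":0.6},
    {"delta_rot":[-0.0462,0.1566,-0.1788],"offset":[-0.6718,0.0024,0.2179],"gripper":0.6},
    {"delta_rot":[-0.0462,0.1566,-0.1788],"offset":[-0.6718,0.0024,0.2179],"gripper":0.6}
  ]
}}

```text
t: 23.6
tool_pos: [0.5257, -0.0247, 0.1686]
eef_rot: [[-0.476, 0.878, 0.039], [0.779, 0.401, 0.483], [0.408, 0.26, -0.875]]
force: [1.7, -1.0, 1.2]
width: 0.601
```

```bash
python3 -c "
from go import *
stat(); look('top',11,150,140); plan(G-.016*N,knobR(118))
"
```

```text
t 23.60 p [ 0.5257 -0.0247  0.1686] err mm [-0.9 -0.4 -1.7] rot err deg [0.12 0.03 0.13] F [ 1.74 -1.05  1.18] T [-0.981  0.137 -0.033] w 0.601 j [ -4.   18.7  -7.1 -31.6 -67.3 -44.8]
delta_rot [-0.0, 0.0, 0.0] offset [-0.0, 0.0001, 0.43] min rows 1.7
```

View pics/top11.png

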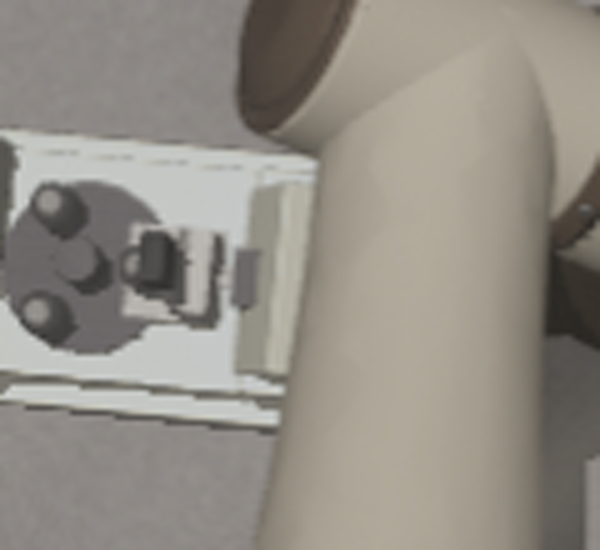

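The gauge is upright, with the shoe (crop x ≈ 185–220) up against it. Going down onto the knob.

{"fn": "move_arm", "kwargs": {
  "motion": [
    {"delta_rot":[0,0,0],"offset":[0,0,0.15],"gripper":0.6},
    {"delta_rot":[0,0,0],"offset":[0,0,0.3],"gripper":0.6},
    {"delta_rot":[0,0,0],"offset":[0,0,0.4],"gripper":0.6},
    {"delta_rot":[0,0,0],"offset":[0,0,0.43],"gripper":0.6},
    {"delta_rot":[0,0,0],"offset":[0,0,0.43],"gripper":0.6},
    {"delta_rot":[0,0,0],"offset":[0,0,0.43],"gripper":0},
    {"delta_rot":[0,0,0],"offset":[0,0,0.43],"gripper":0},
    {"delta_rot":[0,0,0],"offset":[0,0,0.43],"gripper":0},
    {"delta_rot":[0,0,0],"offset":[0,0,0.43],"gripper":0},
    {"delta_rot":[0,0,0],"offset":[0,0,0.43],"gripper":0}
  ],
  "newtons": 25
}}

```text
t: 24.65
tool_pos: [0.5302, 0.0168, 0.0956]
eef_rot: [[-0.479, 0.877, 0.042], [0.778, 0.402, 0.483], [0.407, 0.264, -0.874]]
force: [-1.0, -0.1, 5.5]
width: 0.383
```

```bash
python3 -c "
from go import *
stat()
"
```

```text
t 24.65 p [0.5302 0.0168 0.0956] err mm [ 0.  -0.4  0.5] rot err deg [-0.06 -0.01 -0.04] F [-0.95 -0.09  5.54] T [-0.303  0.318  0.114] w 0.3828 j [ -0.   23.3 -11.6 -34.9 -57.7 -42.2]
```

Good grip. Turning about 0.37 rad more (0.118 of full scale).

{"fn": "move_arm", "kwargs": {
  "motion": [
    {"delta_rot":[0,0,0.03],"offset":[0,0,0],"gripper":0},
    {"delta_rot":[0,0,0.06],"offset":[0,0,0],"gripper":0},
    {"delta_rot":[0,0,0.09],"offset":[0,0,0],"gripper":0},
    {"delta_rot":[0,0,0.118],"offset":[0,0,0],"gripper":0},
    {"delta_rot":[0,0,0.118],"offset":[0,0,0],"gripper":0},
    {"delta_rot":[0,0,0.118],"offset":[0,0,0],"gripper":0}
  ]
}}

```text
t: 25.25
tool_pos: [0.5303, 0.0166, 0.0954]
eef_rot: [[-0.131, 0.991, 0.042], [0.871, 0.094, 0.483], [0.474, 0.1, -0.875]]
force: [-0.9, -0.0, 6.6]
width: 0.385
```

```bash
python3 -c "
from go import *
commit([0,0,.118],[0,0,0]); stat()
commit([0,0,0],[0,0,-.45])
plan([.5375,.1090,.2],down(85.1))
plan([.5375,.1090,.1155],down(85.1))
"
```

```text
t 25.25 p [0.5303 0.0166 0.0954] err mm [ 0.1 -0.6  0.4] rot err deg [-0.06 -0.02 -0.15] F [-0.9  -0.02  6.59] T [-0.491  0.242  0.076] w 0.3847 j [ -0.   23.3 -11.6 -34.8 -57.7 -63.4]
delta_rot [0.0164, -0.1605, 0.0634] offset [0.644, 0.1302, 0.2139] min rows 3.6
delta_rot [-0.0, -0.0, 0.0] offset [0.0, 0.0, 0.4225] min rows 1.7
```

{"fn": "move_arm", "kwargs": {
  "motion": [
    {"delta_rot":[0,0,0],"offset":[0,0,0],"gripper":0.6},
    {"delta_rot":[0,0,0],"offset":[0,0,0],"gripper":0.6},
    {"delta_rot":[0,0,0],"offset":[0,0,0],"gripper":0.6},
    {"delta_rot":[0,0,0],"offset":[0,0,-0.15],"gripper":0.6},
    {"delta_rot":[0,0,0],"offset":[0,0,-0.4],"gripper":0.6},
    {"delta_rot":[0,0,0],"offset":[0,0,-0.45],"gripper":0.6}
  ]
}}

```text
t: 25.85
tool_pos: [0.5285, -0.0289, 0.1775]
eef_rot: [[-0.132, 0.99, 0.049], [0.872, 0.093, 0.48], [0.471, 0.106, -0.876]]
force: [0.9, -0.5, 0.3]
width: 0.597
```

{"fn": "move_arm", "kwargs": {
  "motion": [
    {"delta_rot":[0.0164,-0.1605,0.0634],"offset":[0.2,0.04,-0.05],"gripper":0.45},
    {"delta_rot":[0.0164,-0.1605,0.0634],"offset":[0.644,0.1302,0.2139],"gripper":0.45},
    {"delta_rot":[0.0164,-0.1605,0.0634],"offset":[0.644,0.1302,0.2139],"gripper":0.45},
    {"delta_rot":[0.0164,-0.1605,0.0634],"offset":[0.644,0.1302,0.2139],"gripper":0.45},
    {"delta_rot":[0.0164,-0.1605,0.0634],"offset":[0.644,0.1302,0.2139],"gripper":0.45},
    {"delta_rot":[0.0164,-0.1605,0.0634],"offset":[0.644,0.1302,0.2139],"gripper":0.45},
    {"delta_rot":[0.0164,-0.1605,0.0634],"offset":[0.644,0.1302,0.2139],"gripper":0.45},
    {"delta_rot":[0.0164,-0.1605,0.0634],"offset":[0.644,0.1302,0.2139],"gripper":0.45}
  ]
}}

```text
t: 26.65
tool_pos: [0.537, 0.1079, 0.1993]
eef_rot: [[0.086, 0.996, -0.001], [0.996, -0.086, 0.001], [0.001, -0.001, -1.0]]
force: [-0.8, -0.4, 0.2]
width: 0.451
```

{"fn": "move_arm", "kwargs": {
  "motion": [
    {"delta_rot":[0,0,0],"offset":[0,0,0.2],"gripper":0.45},
    {"delta_rot":[0,0,0],"offset":[0,0,0.35],"gripper":0.45},
    {"delta_rot":[0,0,0],"offset":[0,0,0.4225],"gripper":0.45},
    {"delta_rot":[0,0,0],"offset":[0,0,0.4225],"gripper":0.45},
    {"delta_rot":[0,0,0],"offset":[0,0,0.4225],"gripper":0.2},
    {"delta_rot":[0,0,0],"offset":[0,0,0.4225],"gripper":0},
    {"delta_rot":[0,0,0],"offset":[0,0,0.4225],"gripper":0},
    {"delta_rot":[0,0,0],"offset":[0,0,0.4225],"gripper":0},
    {"delta_rot":[0,0,0],"offset":[0,0,0.4225],"gripper":0},
    {"delta_rot":[0,0,0],"offset":[0,0,0.4225],"gripper":0}
  ],
  "newtons": 30
}}

```text
t: 27.65
tool_pos: [0.5377, 0.1091, 0.1159]
eef_rot: [[0.085, 0.996, 0.001], [0.996, -0.085, 0.001], [0.001, 0.001, -1.0]]
force: [-0.8, 0.9, 3.9]
width: 0.156
```

```bash
python3 -c "
from go import *
stat(); avg(3)
"
```

```text
t 27.65 p [0.5377 0.1091 0.1159] err mm [0.2 0.1 0.4] rot err deg [-0.09  0.04 -0.04] F [-0.76  0.91  3.94] T [0.312 0.246 0.033] w 0.1559 j [  28.4   20.5  -18.8    0.   -50.6 -123.3]
t 27.75 F mean [-0.86  1.09  4.53] sd [0.26 0.13 0.51] p [537.67 109.11 115.92]
```

{"fn": "move_arm", "kwargs": {
  "motion": [
    {"delta_rot":[0,0,0],"offset":[0,0,-0.005],"gripper":0},
    {"delta_rot":[0,0,0],"offset":[0,0,-0.01],"gripper":0},
    {"delta_rot":[0,0,0],"offset":[0,0,-0.015],"gripper":0}
  ]
}}

```text
t: 28.05
tool_pos: [0.5369, 0.109, 0.1172]
eef_rot: [[0.086, 0.996, -0.001], [0.996, -0.086, 0.001], [0.001, -0.001, -1.0]]
force: [1.3, 2.8, -3.5]
width: 0.161
```

```bash
python3 -c "
from go import *
commit([0,0,0],[0,0,-.015]); avg(3)
"
```

```text
t 28.15 F mean [ 1.1   2.69 -3.54] sd [0.19 0.07 0.2 ] p [536.92 109.   117.36]
```

{"fn": "move_arm", "kwargs": {
  "motion": [
    {"delta_rot":[0,0,0],"offset":[0,0,-0.005],"gripper":0},
    {"delta_rot":[0,0,0],"offset":[0,0,-0.01],"gripper":0}
  ]
}}

```text
t: 28.35
tool_pos: [0.5368, 0.109, 0.1197]
eef_rot: [[0.085, 0.996, -0.001], [0.996, -0.085, 0.0], [0.0, -0.001, -1.0]]
force: [1.1, 4.7, -3.6]
width: 0.157
```

```bash
python3 -c "
from go import *
commit([0,0,0],[0,0,-.01]); avg(4)
"
```

```text
t 28.5 F mean [ 0.37  4.4  -3.13] sd [0.42 0.24 0.37] p [536.88 108.92 119.93]
```

{"fn": "move_arm", "kwargs": {
  "motion": [
    {"delta_rot":[0,0,0],"offset":[0,0,0.005],"gripper":0},
    {"delta_rot":[0,0,0],"offset":[0,0,0.01],"gripper":0},
    {"delta_rot":[0,0,0],"offset":[0,0,0.015],"gripper":0}
  ]
}}

```text
t: 28.8
tool_pos: [0.5379, 0.1089, 0.1179]
eef_rot: [[0.085, 0.996, 0.002], [0.996, -0.085, 0.0], [0.001, 0.002, -1.0]]
force: [0.0, 3.9, 2.3]
width: 0.161
```

```bash
python3 -c "
from go import *
commit([0,0,0],[0,0,.015]); avg(4)
"
```

```text
t 28.95 F mean [0.41 3.52 2.19] sd [0.59 0.27 0.31] p [537.93 108.86 117.71]
```

{"fn": "move_arm", "kwargs": {
  "motion": [
    {"delta_rot":[0,0,0],"offset":[0.003,0,-0.005],"gripper":0},
    {"delta_rot":[0,0,0],"offset":[0.005,0,-0.01],"gripper":0},
    {"delta_rot":[0,0,0],"offset":[0.005,0,-0.015],"gripper":0}
  ]
}}

```text
t: 29.25
tool_pos: [0.5366, 0.1092, 0.1193]
eef_rot: [[0.086, 0.996, -0.002], [0.996, -0.086, -0.001], [-0.001, -0.002, -1.0]]
force: [0.1, 2.3, -3.5]
width: 0.159
```

```bash
python3 -c "
from go import *
commit([0,0,0],[.005,0,-.015]); avg(4)
"
```

```text
t 29.4 F mean [ 0.73  1.23 -4.08] sd [0.39 0.84 0.46] p [536.58 109.21 119.38]
```

{"fn": "move_arm", "kwargs": {
  "motion": [
    {"delta_rot":[0,0,0],"offset":[0,0,0.005],"gripper":0},
    {"delta_rot":[0,0,0],"offset":[0,0,0.01],"gripper":0},
    {"delta_rot":[0,0,0],"offset":[0,0,0.015],"gripper":0}
  ]
}}

```text
t: 29.7
tool_pos: [0.5373, 0.1093, 0.1177]
eef_rot: [[0.085, 0.996, 0.0], [0.996, -0.085, -0.001], [-0.001, 0.0, -1.0]]
force: [-1.0, -1.0, 3.7]
width: 0.16
```

```bash
python3 -c "
from go import *
commit([0,0,0],[0,0,.015]); avg(4)
"
```

```text
t 29.85 F mean [-0.65 -0.65  3.69] sd [0.44 0.82 0.19] p [537.29 109.3  117.59]
```

{"fn": "move_arm", "kwargs": {
  "motion": [
    {"delta_rot":[0,0,0],"offset":[0,0,-0.005],"gripper":0},
    {"delta_rot":[0,0,0],"offset":[0,0,-0.01],"gripper":0},
    {"delta_rot":[0,0,0],"offset":[0,0,-0.015],"gripper":0}
  ]
}}

```text
t: 30.15
tool_pos: [0.5365, 0.1094, 0.1189]
eef_rot: [[0.086, 0.996, -0.002], [0.996, -0.086, -0.0], [-0.001, -0.002, -1.0]]
force: [0.8, -1.4, -5.0]
width: 0.161
```

```bash
python3 -c "
from go import *
commit([0,0,0],[0,0,-.015]); avg(4)
"
```

```text
t 30.3 F mean [ 0.67 -1.27 -5.07] sd [0.22 0.33 0.44] p [536.5  109.38 119.1 ]
```

Drag is about 4 N now, so it needs roughly 0.18 rad more. Reseating the gauge and going back to the knob.

{"fn": "move_arm", "kwargs": {
  "motion": [
    {"delta_rot":[0,0,0],"offset":[0,0,0.012],"gripper":0},
    {"delta_rot":[0,0,0],"offset":[-0.001,0,0.024],"gripper":0},
    {"delta_rot":[0,0,0],"offset":[-0.001,0,0.034],"gripper":0},
    {"delta_rot":[0,0,0],"offset":[-0.001,0,0.034],"gripper":0},
    {"delta_rot":[0,0,0],"offset":[-0.001,0,0.034],"gripper":0}
  ]
}}

```text
t: 30.8
tool_pos: [0.538, 0.1094, 0.1158]
eef_rot: [[0.084, 0.996, 0.002], [0.996, -0.084, -0.0], [-0.0, 0.002, -1.0]]
force: [-3.9, -1.8, 11.4]
width: 0.157
```

```bash
python3 -c "
from go import *
commit([0,0,0],[-.001,0,.034])
stat()
commit([0,0,0],[0,0,-.5])
plan(G+.07*N,knobR(97))
plan(G-.016*N+np.array([0,-.0003,.0003]),knobR(97))
"
```

```text
t 30.80 p [0.538  0.1094 0.1158] err mm [ 0.4 -0.4  2.1] rot err deg [-0.14 -0.   -0.07] F [-3.88 -1.81 11.39] T [-0.851  1.178 -0.045] w 0.1571 j [ 2.850e+01  2.050e+01 -1.880e+01  1.000e-01 -5.050e+01 -1.233e+02]
delta_rot [-0.0168, 0.1605, -0.0647] offset [-0.6727, 0.0026, 0.2174] min rows 3.6
delta_rot [0.0, 0.0, 0.0] offset [-0.0006, -0.0, 0.4279] min rows 1.7
```

{"fn": "move_arm", "kwargs": {
  "motion": [
    {"delta_rot":[0,0,0],"offset":[0,0,0],"gripper":0.45},
    {"delta_rot":[0,0,0],"offset":[0,0,0],"gripper":0.45},
    {"delta_rot":[0,0,0],"offset":[0,0,0],"gripper":0.45},
    {"delta_rot":[0,0,0],"offset":[0,0,0],"gripper":0.45},
    {"delta_rot":[0,0,0],"offset":[0,0,-0.1],"gripper":0.45},
    {"delta_rot":[0,0,0],"offset":[0,0,-0.3],"gripper":0.45},
    {"delta_rot":[0,0,0],"offset":[0,0,-0.5],"gripper":0.6},
    {"delta_rot":[0,0,0],"offset":[0,0,-0.5],"gripper":0.6},
    {"delta_rot":[0,0,0],"offset":[0,0,-0.5],"gripper":0.6}
  ]
}}

```text
t: 31.7
tool_pos: [0.5375, 0.1099, 0.214]
eef_rot: [[0.085, 0.996, 0.002], [0.996, -0.085, 0.002], [0.002, 0.002, -1.0]]
force: [-0.6, -0.6, -0.8]
width: 0.579
```

{"fn": "move_arm", "kwargs": {
  "motion": [
    {"delta_rot":[-0.0168,0.1605,-0.0647],"offset":[-0.25,0,0],"gripper":0.6},
    {"delta_rot":[-0.0168,0.1605,-0.0647],"offset":[-0.5,0.0026,0.08],"gripper":0.6},
    {"delta_rot":[-0.0168,0.1605,-0.0647],"offset":[-0.6727,0.0026,0.2174],"gripper":0.6},
    {"delta_rot":[-0.0168,0.1605,-0.0647],"offset":[-0.6727,0.0026,0.2174],"gripper":0.6},
    {"delta_rot":[-0.0168,0.1605,-0.0647],"offset":[-0.6727,0.0026,0.2174],"gripper":0.6},
    {"delta_rot":[-0.0168,0.1605,-0.0647],"offset":[-0.6727,0.0026,0.2174],"gripper":0.6},
    {"delta_rot":[-0.0168,0.1605,-0.0647],"offset":[-0.6727,0.0026,0.2174],"gripper":0.6},
    {"delta_rot":[-0.0168,0.1605,-0.0647],"offset":[-0.6727,0.0026,0.2174],"gripper":0.6}
  ]
}}

```text
t: 32.5
tool_pos: [0.5261, -0.0238, 0.1695]
eef_rot: [[-0.133, 0.99, 0.04], [0.871, 0.098, 0.482], [0.474, 0.099, -0.875]]
force: [-0.5, -0.6, 0.8]
width: 0.599
```

{"fn": "move_arm", "kwargs": {
  "motion": [
    {"delta_rot":[0,0,0],"offset":[0,0,0.15],"gripper":0.6},
    {"delta_rot":[0,0,0],"offset":[0,0,0.3],"gripper":0.6},
    {"delta_rot":[0,0,0],"offset":[0,0,0.4],"gripper":0.6},
    {"delta_rot":[0,0,0],"offset":[-0.0006,0,0.4279],"gripper":0.6},
    {"delta_rot":[0,0,0],"offset":[-0.0006,0,0.4279],"gripper":0.6},
    {"delta_rot":[0,0,0],"offset":[-0.0006,0,0.4279],"gripper":0},
    {"delta_rot":[0,0,0],"offset":[-0.0006,0,0.4279],"gripper":0},
    {"delta_rot":[0,0,0],"offset":[-0.0006,0,0.4279],"gripper":0},
    {"delta_rot":[0,0,0],"offset":[-0.0006,0,0.4279],"gripper":0},
    {"delta_rot":[0,0,0],"offset":[-0.0006,0,0.4279],"gripper":0}
  ],
  "newtons": 25
}}

```text
t: 33.5
tool_pos: [0.5303, 0.0164, 0.0958]
eef_rot: [[-0.133, 0.99, 0.043], [0.87, 0.096, 0.483], [0.474, 0.102, -0.875]]
force: [-1.1, -0.3, 4.8]
width: 0.386
```

```bash
python3 -c "
from go import *
stat()
"
```

```text
t 33.50 p [0.5303 0.0164 0.0958] err mm [ 0.1 -0.5  0.5] rot err deg [-0.07 -0.   -0.04] F [-1.09 -0.3   4.8 ] T [-0.459  0.227  0.055] w 0.3856 j [ -0.1  23.3 -11.5 -34.9 -57.7 -63.2]
```

{"fn": "move_arm", "kwargs": {
  "motion": [
    {"delta_rot":[0,0,0.03],"offset":[0,0,0],"gripper":0},
    {"delta_rot":[0,0,0.057],"offset":[0,0,0],"gripper":0},
    {"delta_rot":[0,0,0.057],"offset":[0,0,0],"gripper":0},
    {"delta_rot":[0,0,0.057],"offset":[0,0,0],"gripper":0}
  ]
}}

```text
t: 33.9
tool_pos: [0.5303, 0.0163, 0.0957]
eef_rot: [[0.043, 0.998, 0.043], [0.874, -0.059, 0.483], [0.485, 0.016, -0.875]]
force: [-1.4, -0.9, 5.8]
width: 0.384
```

```bash
python3 -c "
from go import *
commit([0,0,.057],[0,0,0]); stat()
commit([0,0,0],[0,0,-.45])
plan([.5375,.1094,.2],down(85.1))
plan([.5375,.1094,.1160],down(85.1))
"
```

```text
t 33.90 p [0.5303 0.0163 0.0957] err mm [ 0.1 -0.6  0.4] rot err deg [-0.07 -0.   -0.16] F [-1.42 -0.88  5.8 ] T [-0.549  0.227  0.066] w 0.3845 j [ -0.1  23.3 -11.5 -34.8 -57.7 -73.4]
delta_rot [0.0023, -0.1611, 0.0089] offset [0.6592, 0.016, 0.217] min rows 3.4
delta_rot [0.0, 0.0, 0.0] offset [0.0001, -0.0001, 0.42] min rows 1.7
```

{"fn": "move_arm", "kwargs": {
  "motion": [
    {"delta_rot":[0,0,0],"offset":[0,0,0],"gripper":0.6},
    {"delta_rot":[0,0,0],"offset":[0,0,0],"gripper":0.6},
    {"delta_rot":[0,0,0],"offset":[0,0,0],"gripper":0.6},
    {"delta_rot":[0,0,0],"offset":[0,0,-0.15],"gripper":0.6},
    {"delta_rot":[0,0,0],"offset":[0,0,-0.4],"gripper":0.6},
    {"delta_rot":[0,0,0],"offset":[0,0,-0.45],"gripper":0.6}
  ]
}}

```text
t: 34.5
tool_pos: [0.5284, -0.0292, 0.1778]
eef_rot: [[0.042, 0.998, 0.049], [0.875, -0.06, 0.48], [0.482, 0.023, -0.876]]
force: [-0.2, -0.1, -0.5]
width: 0.6
```

{"fn": "move_arm", "kwargs": {
  "motion": [
    {"delta_rot":[0.0023,-0.1611,0.0089],"offset":[0.2,0,-0.05],"gripper":0.45},
    {"delta_rot":[0.0023,-0.1611,0.0089],"offset":[0.6592,0.016,0.217],"gripper":0.45},
    {"delta_rot":[0.0023,-0.1611,0.0089],"offset":[0.6592,0.016,0.217],"gripper":0.45},
    {"delta_rot":[0.0023,-0.1611,0.0089],"offset":[0.6592,0.016,0.217],"gripper":0.45},
    {"delta_rot":[0.0023,-0.1611,0.0089],"offset":[0.6592,0.016,0.217],"gripper":0.45},
    {"delta_rot":[0.0023,-0.1611,0.0089],"offset":[0.6592,0.016,0.217],"gripper":0.45},
    {"delta_rot":[0.0023,-0.1611,0.0089],"offset":[0.6592,0.016,0.217],"gripper":0.45},
    {"delta_rot":[0.0023,-0.1611,0.0089],"offset":[0.6592,0.016,0.217],"gripper":0.45}
  ]
}}

```text
t: 35.3
tool_pos: [0.5372, 0.1076, 0.1995]
eef_rot: [[0.088, 0.996, -0.0], [0.996, -0.088, 0.001], [0.001, -0.0, -1.0]]
force: [-0.4, -0.2, -0.1]
width: 0.447
```

{"fn": "move_arm", "kwargs": {
  "motion": [
    {"delta_rot":[0,0,0],"offset":[0,0,0.2],"gripper":0.45},
    {"delta_rot":[0,0,0],"offset":[0,0,0.35],"gripper":0.45},
    {"delta_rot":[0,0,0],"offset":[0,0,0.42],"gripper":0.45},
    {"delta_rot":[0,0,0],"offset":[0,0,0.42],"gripper":0.45},
    {"delta_rot":[0,0,0],"offset":[0,0,0.42],"gripper":0.2},
    {"delta_rot":[0,0,0],"offset":[0,0,0.42],"gripper":0},
    {"delta_rot":[0,0,0],"offset":[0,0,0.42],"gripper":0},
    {"delta_rot":[0,0,0],"offset":[0,0,0.42],"gripper":0},
    {"delta_rot":[0,0,0],"offset":[0,0,0.42],"gripper":0},
    {"delta_rot":[0,0,0],"offset":[0,0,0.42],"gripper":0}
  ],
  "newtons": 30
}}

```text
t: 36.3
tool_pos: [0.5377, 0.1093, 0.1164]
eef_rot: [[0.085, 0.996, 0.002], [0.996, -0.085, 0.0], [0.0, 0.002, -1.0]]
force: [-1.2, -0.2, 4.1]
width: 0.16
```

```bash
python3 -c "
from go import *
stat()
"
```

```text
t 36.30 p [0.5377 0.1093 0.1164] err mm [ 0.2 -0.1  0.4] rot err deg [-0.08  0.03 -0.04] F [-1.24 -0.2   4.12] T [ 0.015  0.144 -0.007] w 0.1601 j [  28.4   20.5  -18.8    0.   -50.6 -123.3]
```

{"fn": "move_arm", "kwargs": {
  "motion": [
    {"delta_rot":[0,0,0],"offset":[0.002,0,-0.005],"gripper":0},
    {"delta_rot":[0,0,0],"offset":[0.003,0,-0.01],"gripper":0},
    {"delta_rot":[0,0,0],"offset":[0.003,0,-0.015],"gripper":0},
    {"delta_rot":[0,0,0],"offset":[0.003,0,-0.02],"gripper":0},
    {"delta_rot":[0,0,0],"offset":[0.003,0,-0.025],"gripper":0}
  ]
}}

```text
t: 36.8
tool_pos: [0.5362, 0.1095, 0.1196]
eef_rot: [[0.086, 0.996, -0.003], [0.996, -0.086, -0.001], [-0.001, -0.003, -1.0]]
force: [0.2, -0.3, -5.8]
width: 0.159
```

```bash
python3 -c "
from go import *
commit([0,0,0],[.003,0,-.025]); avg(4)
"
```

```text
t 36.95 F mean [-0.26 -0.32 -6.48] sd [0.28 0.2  0.5 ] p [536.15 109.49 119.83]
```

{"fn": "move_arm", "kwargs": {
  "motion": [
    {"delta_rot":[0,0,0],"offset":[0,0,0.005],"gripper":0},
    {"delta_rot":[0,0,0],"offset":[0,0,0.01],"gripper":0},
    {"delta_rot":[0,0,0],"offset":[0,0,0.015],"gripper":0}
  ]
}}

```text
t: 37.25
tool_pos: [0.5373, 0.1095, 0.1189]
eef_rot: [[0.084, 0.996, 0.001], [0.996, -0.084, -0.001], [-0.0, 0.001, -1.0]]
force: [-2.8, -1.1, 5.1]
width: 0.16
```

```bash
python3 -c "
from go import *
commit([0,0,0],[0,0,.015]); avg(4)
"
```

```text
t 37.4 F mean [-3.08 -1.71  5.05] sd [0.24 0.36 0.53] p [537.49 109.46 118.71]
```

{"fn": "move_arm", "kwargs": {
  "motion": [
    {"delta_rot":[0,0,0],"offset":[0,0,-0.005],"gripper":0},
    {"delta_rot":[0,0,0],"offset":[0,0,-0.01],"gripper":0},
    {"delta_rot":[0,0,0],"offset":[0,0,-0.015],"gripper":0}
  ]
}}

```text
t: 37.7
tool_pos: [0.5371, 0.1095, 0.1193]
eef_rot: [[0.086, 0.996, -0.001], [0.996, -0.086, -0.0], [-0.0, -0.001, -1.0]]
force: [1.0, -2.2, -7.8]
width: 0.159
```

```bash
python3 -c "
from go import *
commit([0,0,0],[0,0,-.015]); avg(4)
"
```

```text
t 37.85 F mean [ 0.94 -2.24 -7.66] sd [0.32 0.37 0.77] p [537.08 109.51 119.48]
```

At zero side load, all three strokes give about 5.5 N of drag, which is on target. Reseating the gauge fully and letting go.

{"fn": "move_arm", "kwargs": {
  "motion": [
    {"delta_rot":[0,0,0],"offset":[-0.001,0,0.012],"gripper":0},
    {"delta_rot":[0,0,0],"offset":[-0.003,0,0.024],"gripper":0},
    {"delta_rot":[0,0,0],"offset":[-0.003,0,0.04],"gripper":0},
    {"delta_rot":[0,0,0],"offset":[-0.003,0,0.04],"gripper":0},
    {"delta_rot":[0,0,0],"offset":[-0.003,0,0.04],"gripper":0},
    {"delta_rot":[0,0,0],"offset":[-0.003,0,0.04],"gripper":0}
  ]
}}

```text
t: 38.45
tool_pos: [0.5391, 0.1094, 0.1162]
eef_rot: [[0.083, 0.997, 0.005], [0.997, -0.083, 0.0], [0.001, 0.005, -1.0]]
force: [-3.0, -2.2, 11.5]
width: 0.158
```

```bash
python3 -c "
from go import *
commit([0,0,0],[-.003,0,.04]); stat(); avg(3)
"
```

```text
t 38.45 p [0.5391 0.1094 0.1162] err mm [ 1.6 -0.   3.2] rot err deg [-0.3   0.05 -0.11] F [-2.95 -2.21 11.48] T [-0.964  1.07   0.075] w 0.1584 j [  28.4   20.5  -18.8    0.2  -50.4 -123.3]
t 38.55 F mean [-3.31 -2.45 11.23] sd [0.26 0.7  0.38] p [539.1  109.37 116.24]
```

{"fn": "move_arm", "kwargs": {
  "motion": [
    {"delta_rot":[0,0,0],"offset":[0,0,-0.012],"gripper":0},
    {"delta_rot":[0,0,0],"offset":[0,0,-0.012],"gripper":0.45},
    {"delta_rot":[0,0,0],"offset":[0,0,-0.012],"gripper":0.45},
    {"delta_rot":[0,0,0],"offset":[0,0,-0.012],"gripper":0.45},
    {"delta_rot":[0,0,0],"offset":[0,0,-0.012],"gripper":0.45},
    {"delta_rot":[0,0,0],"offset":[0,0,-0.1],"gripper":0.45},
    {"delta_rot":[0,0,0],"offset":[0,0,-0.3],"gripper":0.45},
    {"delta_rot":[0,0,0],"offset":[0,0,-0.5],"gripper":0.45},
    {"delta_rot":[0,0,0],"offset":[0,0,-0.5],"gripper":0.45}
  ]
}}

```text
t: 39.45
tool_pos: [0.5407, 0.1104, 0.2189]
eef_rot: [[0.084, 0.996, 0.012], [0.996, -0.084, 0.004], [0.005, 0.012, -1.0]]
force: [0.3, 0.6, 0.5]
width: 0.448
```

```bash
python3 - <<'E'
from go import *
commit([0,0,0],[0,0,-.5]); stat(); look("side",12,195,110,60,60,g=1.6,s=10)
from h import *
for n in ("side4","side12"):
    z=np.load(n+".npz");p=z['p'];sub=p[138:166,222:246].max(2)
    m=sub<32
    k,l,st,ce=cv2.connectedComponentsWithStats(m.astype(np.uint8)); i=1+np.argmax(st[1:,4])
    ys,xs=np.nonzero(l==i); print(n,st[i]+np.array([222,138,0,0,0]),ce[i]+[222,138])
    for r in range(28):
        q=np.nonzero(l[r]==i)[0]
        if len(q): print(138+r,222+q.min(),222+q.max(),end=' | ')
    print()
E
```

```text
t 39.45 p [0.5407 0.1104 0.2189] err mm [3.2 0.9 5.9] rot err deg [-0.68  0.3  -0.08] F [0.26 0.61 0.54] T [ 0.019 -0.041  0.008] w 0.4481 j [ 2.840e+01  1.470e+01 -1.090e+01  1.000e-01 -6.370e+01 -1.233e+02]
side4 [227 140  11  18 159] [232.03144654 148.96226415]
140 228 228 | 141 228 236 | 142 228 236 | 143 228 236 | 144 228 236 | 145 228 236 | 146 228 237 | 147 228 236 | 148 228 237 | 149 228 236 | 150 228 236 | 151 228 237 | 152 228 236 | 153 227 236 | 154 227 236 | 155 227 236 | 156 227 237 | 157 231 236 | 
side12 [228 140  10  18 164] [232.51219512 148.39634146]
140 228 234 | 141 228 237 | 142 228 237 | 143 228 237 | 144 228 237 | 145 228 237 | 146 228 237 | 147 228 237 | 148 228 237 | 149 228 237 | 150 228 237 | 151 228 237 | 152 228 237 | 153 228 237 | 154 228 237 | 155 228 237 | 156 228 237 | 157 237 237 |
```

View pics/side12.png

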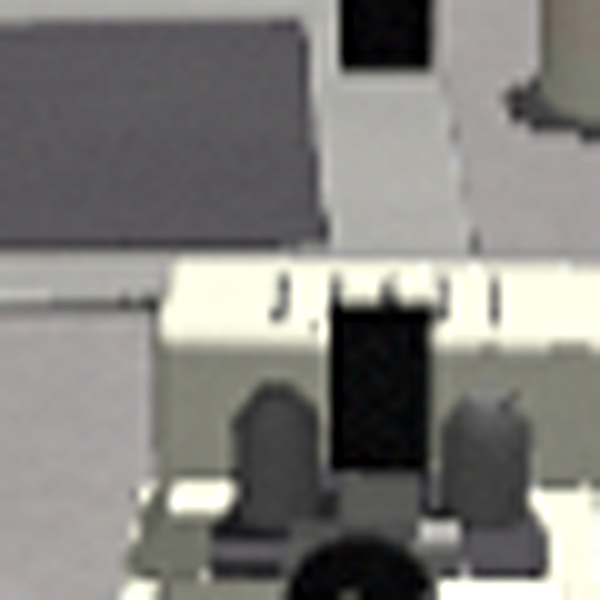

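```bash
python3 - <<'E'
from go import *
from h import *
stat()
for n in ("side4","side10","side12"):
    g=np.load(n+".npz")['p'].max(2).astype(float)
    def edge(a,lo):  # subpixel crossing of mid-level from bright to dark along a
        t=(a.max()+a.min())/2; i=np.argmax(a<t); return lo+i-1+(a[i-1]-t)/(a[i-1]-a[i])
    top=[edge(g[134:148,c],134) for c in range(229,236)]
    L=[edge(g[r,220:233],220) for r in range(143,156)]; R=[edge(g[r,233:246][::-1],0) for r in range(143,156)]; R=[245-x for x in R]
    bot=[edge(g[146:162,c][::-1],0) for c in range(229,236)]; bot=[161-x for x in bot]
    print(n,"top",np.round(top,2),"bot",np.round(bot,2)); print(" L",np.round(L,2),"\n R",np.round(R,2))
E
```

```text
t 39.50 p [0.5389 0.11   0.2157] err mm [1.4 0.6 2.7] rot err deg [-0.36  0.21 -0.03] F [ 0.66 -0.05 -0.12] T [-0.141 -0.007 -0.01 ] w 0.4476 j [  28.4   14.8  -11.1    0.   -63.6 -123.3]
side4 top [139.93 140.12 140.12 140.12 138.9  139.42 140.12] bot [156.73 156.7  156.96 157.2  157.11 157.21 157.19]
 L [226.98 226.94 226.97 226.95 226.96 226.91 220.   227.22 227.5  227.34
 227.21 227.25 227.29] 
 R [237.24 237.25 237.25 237.27 237.27 237.28 237.2  237.25 240.6  240.86
 241.83 244.   244.95]
side10 top [139.94 139.81 139.82 139.81 138.6  139.22 139.83] bot [156.81 156.83 156.74 156.78 156.82 156.76 156.72]
 L [227.01 226.95 226.98 226.98 226.94 226.88 220.03 227.28 227.54 227.33
 227.23 227.25 227.28] 
 R [237.26 237.25 237.27 237.27 237.25 237.28 237.27 237.25 240.33 241.
 242.   244.97 244.96]
side12 top [139.93 139.82 139.81 139.84 138.59 139.22 139.86] bot [156.57 156.53 156.79 156.77 156.77 156.77 156.77]
 L [227.5  227.5  227.5  227.5  227.49 227.5  220.12 220.37 220.31 220.07
 225.67 224.33 224.5 ] 
 R [237.61 237.56 237.59 237.57 237.61 237.58 237.59 237.55 237.45 237.35
 240.2  237.37 237.42]
```

The sub-pixel edges match those of the earlier seated state: top at row 139.82 in both, with vertical sides. So the gauge is fully down and upright. I'll move clear and do one last look.

{"fn": "move_arm", "kwargs": {
  "motion": [
    {"delta_rot":[0,0,0],"offset":[0,0,-0.2],"gripper":0.45},
    {"delta_rot":[0,0,0],"offset":[-0.25,-0.3,-0.3],"gripper":0.45},
    {"delta_rot":[0,0,0],"offset":[-0.5,-0.5,-0.3],"gripper":0.45},
    {"delta_rot":[0,0,0],"offset":[-0.8,-0.6,-0.3],"gripper":0.45},
    {"delta_rot":[0,0,0],"offset":[-0.8,-0.6,-0.3],"gripper":0.45},
    {"delta_rot":[0,0,0],"offset":[-0.8,-0.6,-0.3],"gripper":0.45},
    {"delta_rot":[0,0,0],"offset":[-0.8,-0.6,-0.3],"gripper":0.45}
  ]
}}

```text
t: 40.2
tool_pos: [0.4031, -0.0409, 0.2721]
eef_rot: [[0.087, 0.996, -0.0], [0.996, -0.087, 0.0], [0.0, -0.0, -1.0]]
force: [1.4, 0.2, 0.7]
width: 0.446
```

```bash
python3 -c "
from go import *
look('top',13,100,50,400,220,s=2); look('side',13,100,90,300,240,s=2.5)
from rig import telemetry; print(telemetry.get_obs()['t'])"
```

```text
40.3
```

View pics/top13.png

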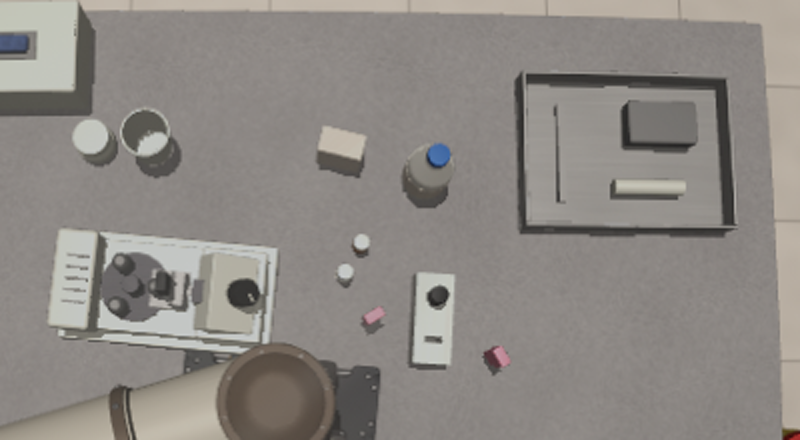

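View pics/side13.png

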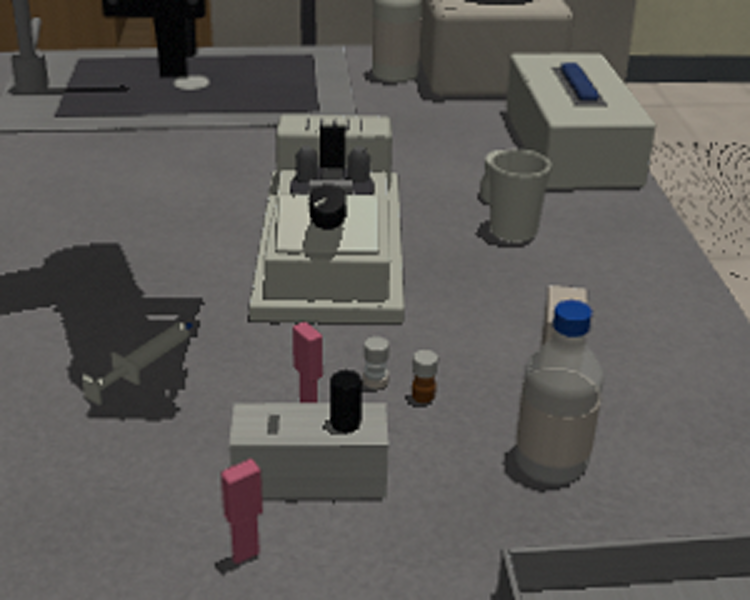

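The side view shows the gauge upright in the gap at (333,145) and the round gauge still in the stand at (346,400). The bystanders haven't moved, and the arm is clear. Handing in.

```bash
python3 -c "
from rig import env; print(env.close_job())"
```

```text
the job is handed in; nothing more can be done
None
```

The flat-handled gauge is standing in the gap, and the knob has been turned clockwise about 4.1 rad in three steps. I handed the job in at about 40 s of the 72 s allowed.

- **Drag:** three sliding strokes gave about 5.5 N after correcting for side load and weight, give or take roughly 0.5 N. The raw up-pulls, with the gauge's weight (about 0.8 N) in them, read 6.5 and 7.7 N. The second had about 2 N of side load.
- **One disagreement:** going by the knob angle past touch, about 0.58 rad, the listed spring and friction figures would give about 7.7 N. I trusted the measured pull.
- **Seating:** I pressed the gauge down with about 11 N. During that push the tool drifted 1.6 mm sideways. The last images show the handle upright, about 1 mm further along the gap than before, and at the same height as when it was known to be fully down.
- **Surroundings:** the round-handled gauge, the pink look-alikes and the other things on the counter look unmoved. The gripper is open and the arm is touching nothing.

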